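# Two tidy piles on the TV bench

### The job

Make room on the TV bench by building two piles. First lay the black TV box in the middle of the round grey mat and put the orange remote in the middle on top of it, lengthwise along the box; then lay the dark wooden domino box in the middle of the round blue mat, stand the candy jar in the middle of it and stand the elephant upright in the middle of the jar's lid, working in exactly that order. Never tip the jar or the elephant over, and leave the steel bowl, the candle and the potted succulent where they stand.

Things in the scene. Friction and masses are not known exactly. Their poses are not given: they have to be found in the camera images.
- grey_mat_top (a point): Round grey felt mat, 120 mm across, 4 mm thick, fixed to the bench. This point is the centre of its top face, z up.
- blue_mat_top (a point): Round blue felt mat, 120 mm across, 4 mm thick, fixed to the bench. This point is the centre of its top face, z up.
- tvbox_mid (a point): Black plastic TV box, loose, about 0.25 kg, lying flat with a grey panel inlaid on top: 100 mm long (its x), 60 mm wide (its y), 26 mm high. This point is its centre, 13 mm above its underside, z up.
- remote_mid (a point): Remote control in an orange silicone sleeve, loose, about 0.13 kg, lying flat with buttons up: 130 mm long (its x), 40 mm wide (its y), 18 mm high. This point is its centre, 9 mm above its underside, z up.
- dominoes_mid (a point): Dark wooden domino box with an ivory domino inlaid on its lid, loose, closed and rigid, about 0.35 kg: 94 mm long (its x), 62 mm wide (its y), 34 mm high, flat top. This point is its centre, 17 mm above its underside, z up.
- jar_mid (a point): Round clear glass jar of coloured sweets with a flat red hinged lid that is clipped shut and stays shut (one rigid thing), loose, about 0.3 kg: 62 mm in diameter all the way up, 72 mm high including the lid. Small steel hinge and clip on the rim at its +x and -x sides, standing out 4 mm. This point is its centre, 36 mm above its underside, z up.
- elephant_mid (a point): White ceramic elephant, blue ears and saddle cloth, loose, 0.14 kg, on four legs: 58 mm high (back 52 mm), 89 mm long, trunk to its -x, tail to +x. Its belly part is 48 mm long (x), 34 mm wide (y), upright flanks 26 to 46 mm above the feet: grip there across y. Feet within 43 x 32 mm. This point: above the middle of the four feet, 29 mm above their soles, z up.
- bowl_mid (a point): Open brushed-steel key bowl, 100 mm across the rim, 42 mm high, to be left alone. This point is its centre, 21 mm above its underside.
- candle_mid (a point): Candle in an amber glass, 60 mm in diameter, 66 mm high (cream wax top, dark wick to 73 mm), to be left alone. This point is its centre, 33 mm above its underside.
- succulent_mid (a point): Small green succulent in a terracotta pot 60 mm across and 50 mm high, 77 mm high with the leaves, to be left alone. This point is the pot's centre, 25 mm above its underside.
There are look-alikes about, which are no part of the job. Of the things that look like the part that bears blue_mat_top, take the one that is nearest to the robot's base at the start.

How it is judged:
By the outcome, as a careful person would: the job done as asked, in the order asked, and still so for the second after the job is handed in, with the robot touching nothing.
It also fails if it takes over 131 s, if anything falls off the work surface, if the arm or the gripper's body presses on something with over 40 N, if the wrist force passes 120 N, or if a joint passes its speed limit or range.

### The arm

A 7-joint arm with a two-finger parallel gripper is mounted at the origin on the work surface. World frame = base frame: x ahead of the robot, y to its left, z up, the work surface at z = 0. Lengths are in m, angles in rad, forces in N, time in s.
With the tool pointing down it reaches from about 0.4 to 0.85 m from the base axis. Payload 10.4 kg.
Tool frame: the origin (TCP) lies at the very end of the fingers, on their centre line; the grasp point (between the pads) lies 19 mm behind it; z points along the fingers, y is the direction in which the jaws open and shut (so a half turn about z gives the same grasp; the last joint's range is limited). The gripper opens to 87 mm and grips with 3 to 60 N. Pads are 19 mm wide; open, the fingers measure 117 mm over their backs; the gripper's body (75 mm by 190 mm) begins 51 mm behind the grasp point.
Start: joints at [-1.369, 0.332, -0.065, 1.46, 0.022, 1.35, -0.088], TCP at [0.139, 0.609, 0.223] pointing down, gripper open.
Joint ranges: [-2.6, 2.6], [-0.5, 2.12], [-1.47, 1.34], [0.16, 2.42], [-1.27, 4.41], [0.06, 2.06], [-2.6, 2.6]. Speed limits (rad/s): [2.22, 2.22, 2.79, 2.79, 3.14, 3.14, 3.14].

### API

Orientations are given as a unit quaternion [x, y, z, w].
In Python, from bench import r, eyes, job gives the robot as it stands. The module is installed in compiled form; this text tells all that it offers.
- The arm moves only by the tool play_rows, never from a script. Its argument "motion" is a list of rows, each a list of 7 numbers: the shift along the tool's x, y, z as a fraction of full scale, then the turn, a rotation vector about the tool's x, y, z as a fraction of full scale, then the opening in per cent of the stroke, from 0 (shut) to 100 (fully open). A call has 1 to 5 rows; each row is the pose to reach, as a shift and turn from the pose commanded when the call began, along the tool's axes at that moment; what a row does not reach only later rows make up. Full scale, the value 1, is 0.2 m for a shift and 90 degrees for a turn. A row lasts 1/8 s, in which the tool goes at most 62.5 mm and 10.7 degrees, less where a joint would pass 70% of its speed; a pose out of reach is approached as far as the arm can. A call with a number of a shift or a turn outside -1 to 1 is refused whole. A call with a gripper value outside its range is refused whole. The fingers move at their own pace and stop on an object; "squeeze" is the grip in N (left out, the last holds). Time passes only in rows, so rows that repeat a pose let the fingers close. It gives the time, the measured TCP pose, the force and the opening at its end, in the units of the state.
- r.read_state(): the state, without advancing time (a new reading comes with each control period).
- eyes.camera(name): name is "side" or "top"; returns a dict with "image" (420x560x3 uint8, red, green, blue), "mtx" (3x3 intrinsics, pixels), "R" (3x3) and "t" (3): a world point X has camera coordinates R X + t. Camera axes: x right, y down, z forward; pixel columns grow to the right and rows downward; lengths in m; the calibration is good to about 2 mm. A picture is of the moment at which its call begins. There is no depth.
- job.close_job(): hands the job in, once; it reports no verdict.
Trained networks look in a picture, given as the dict that the camera call returned (one of the last four; its "shot" number tells which), for a name from the list of things; names that differ only in an ending like _2 or _b are one class to them, and where a whole thing is asked for, a point or a joint stands for the part that bears it (a point fixed in the world has none). Each returns a list of dicts, best first, with "p" (0 to 1); they miss things now and then, are a little off and sometimes report something else, mostly with a low value. They report only what shows in the picture. A call takes as long as a camera call. They do not tell look-alikes from the thing itself.
- eyes.regions_of(picture, label): "region" (420x560 bool, what is visible of it) and "xy" ([column, row] in pixels, amid what is visible of it).
- eyes.landmark_of(picture, label): "xy" ([column, row] in pixels: a listed point, or the origin of a listed thing).
The state is a dict: "time": time; "joint_positions": joint angles; "joint_vel": joint speeds; "joint_torque": joint torques, N m; "ee_pos": TCP position; "eef_rot": TCP orientation; "ft_force": force on the tool from outside, world axes, zero at the start; "torque": the same for the moment, N m; "width": finger opening in m.
Only numpy, scipy, OpenCV 4.12 (cv2) and the standard library are available. Lean on these libraries where they do the work, as an engineer would, in place of code of your own. Each camera call takes 0.05 s, during which the arm holds its last target. There are 200 camera calls.

## Working session

There is one attempt and no reset: what is moved stays moved. The work goes in short steps, Python scripts to look and compute and a tool call to move; the robot and the scene stay as the last step left them, time stands still between calls to the robot, and variables do not carry over. Pictures are saved under pics/ and viewed, about 12 in all and at most 16, crops included, and the job is handed in when it is done.

Besides the shell and the picture viewer there is one more tool, called after "Call:" by a JSON object that holds its "api" and its "payload". play_rows: Moves the arm, as the interface text tells. Shift numbers are shares of 0.2 m and turn numbers shares of 90 degrees, none past 1 either way. Its arguments: {"type":"object","properties":{"motion":{"type":"array","items":{"type":"array","items":{"type":"number"}}},"squeeze":{"type":"number"}},"required":["motion"]}

```bash
mkdir -p pics
cat > h.py <<'E'
import numpy as np, cv2
from bench import r, eyes, job
from scipy.spatial.transform import Rotation as Ro
def ray(p,xy):
    d=p["R"].T@(np.linalg.inv(p["mtx"])@np.array([xy[0],xy[1],1.]))
    return -p["R"].T@p["t"], d/np.linalg.norm(d)
def onz(p,xy,z):
    c,d=ray(p,xy); return c+d*(z-c[2])/d[2]
def proj(p,X):
    c=p["R"]@np.array(X,float)+p["t"]; q=p["mtx"]@c; return q[:2]/q[2]
def save(p,n,s=1.0,crop=None):
    im=p["image"]
    if crop: a,b,c,d=crop; im=im[b:d,a:c]
    cv2.imwrite("pics/"+n,cv2.cvtColor(cv2.resize(im,None,fx=s,fy=s,interpolation=cv2.INTER_CUBIC),cv2.COLOR_RGB2BGR))
E
python3 - <<'E'
from h import *
s=r.read_state(); print(s["ee_pos"],s["eef_rot"],s["width"],s["time"])
T=eyes.camera("top");S=eyes.camera("side")
for n,p in(("top",T),("side",S)):
    save(p,n+"0.png",1.4); print(n,(-p["R"].T@p["t"]).round(3),p["R"].round(2).tolist(),p["mtx"][0,0])
Z=dict(grey_mat_top=.004,blue_mat_top=.004,tvbox_mid=.013,remote_mid=.009,dominoes_mid=.017,jar_mid=.036,elephant_mid=.029,bowl_mid=.021,candle_mid=.033,succulent_mid=.025)
for k,z in Z.items():
    for n,p in(("top",T),("side",S)):
        for d in eyes.landmark_of(p,k)[:4]:
            print(k,n,round(d["p"],2),np.round(d["xy"]),onz(p,d["xy"],z)[:2].round(3))
E
```

```text
[0.13920842 0.60886332 0.22175456] [ 1.12132376e-01  9.93693001e-01 -7.39921726e-04 -5.79815599e-05] 0.0872509707402006 0.0
top [0.4   0.061 1.42 ] [[-0.02, -1.0, -0.01], [-1.0, 0.02, -0.1], [0.1, 0.01, -1.0]] 465.4588231952161
side [-0.059 -0.619  1.058] [[0.73, -0.68, -0.01], [-0.52, -0.55, -0.66], [0.44, 0.49, -0.75]] 499.90497036315753
grey_mat_top top 0.68 [438. 218.] [ 0.514 -0.409]
grey_mat_top side 0.95 [397. 340.] [ 0.513 -0.408]
blue_mat_top top 0.83 [190. 140.] [0.771 0.346]
blue_mat_top top 0.64 [217. 202.] [0.575 0.263]
blue_mat_top top 0.64 [125. 233.] [0.485 0.546]
blue_mat_top side 0.96 [151. 147.] [0.478 0.548]
blue_mat_top side 0.85 [233. 181.] [0.572 0.249]
blue_mat_top side 0.64 [262. 138.] [0.766 0.338]
tvbox_mid top 0.76 [207. 268.] [0.374 0.295]
tvbox_mid side 0.63 [168. 203.] [0.374 0.301]
remote_mid top 0.96 [265. 247.] [0.434 0.118]
remote_mid top 0.37 [434. 219.] [ 0.508 -0.394]
remote_mid side 0.93 [232. 227.] [0.452 0.111]
dominoes_mid top 0.64 [393. 188.] [ 0.606 -0.274]
dominoes_mid top 0.59 [216. 201.] [0.576 0.264]
dominoes_mid side 0.79 [375. 280.] [ 0.597 -0.272]
dominoes_mid side 0.62 [316. 342.] [ 0.369 -0.288]
jar_mid top 0.78 [405. 270.] [ 0.357 -0.294]
jar_mid top 0.68 [165. 226.] [0.503 0.415]
jar_mid top 0.55 [336. 241.] [ 0.447 -0.093]
jar_mid side 0.96 [313. 342.] [ 0.356 -0.29 ]
elephant_mid top 0.83 [337. 245.] [ 0.437 -0.097]
elephant_mid side 0.71 [284. 273.] [ 0.44  -0.107]
bowl_mid top 0.57 [272. 175.] [0.652 0.093]
bowl_mid side 0.94 [293. 191.] [0.66  0.085]
candle_mid top 0.89 [165. 224.] [0.507 0.416]
candle_mid side 0.7 [182. 159.] [0.501 0.405]
candle_mid side 0.23 [279. 271.] [ 0.434 -0.098]
succulent_mid top 0.73 [328. 172.] [ 0.655 -0.076]
succulent_mid side 0.88 [334. 225.] [ 0.65  -0.083]
```

View pics/top0.png

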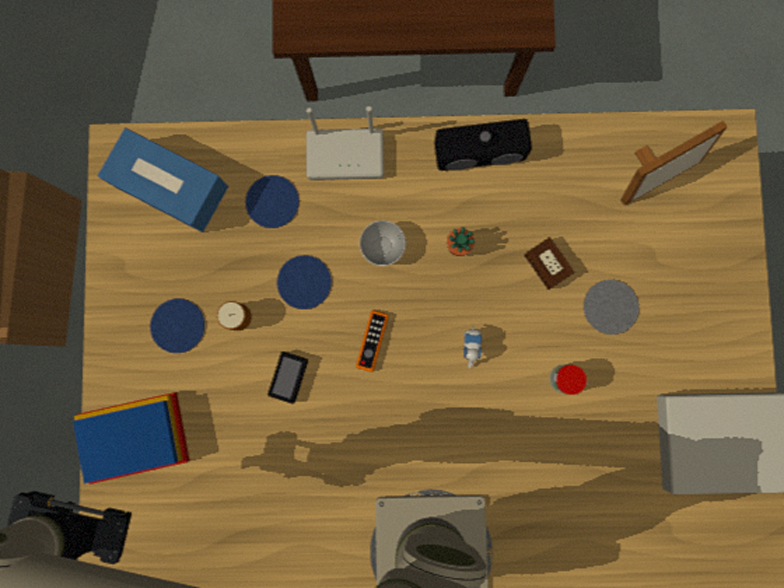

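View pics/side0.png

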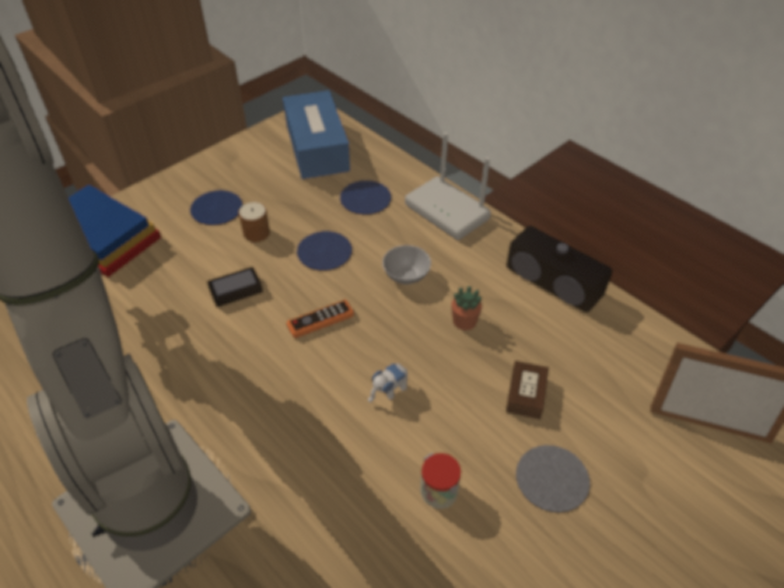

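The top view shows the three blue mats, at about (190,140), (217,202) and (125,233) in raw pixels. The one nearest the base is at about (0.575, 0.256), and the grey mat is at (438,218). Next I'll refine the poses with silhouette fits in both views.

```bash
cat > fit.py <<'E'
from h import *
from scipy.optimize import minimize
DIM=dict(tvbox_mid=(.1,.06,.026),remote_mid=(.13,.04,.018),dominoes_mid=(.094,.062,.034))
CYL=dict(grey_mat_top=(.06,0,.004),blue_mat_top=(.06,0,.004),jar_mid=(.031,0,.072),bowl_mid=(.05,.03,.042),candle_mid=(.03,0,.066),succulent_mid=(.03,0,.05))
def pts(k,v,z0):
    if k in DIM:
        l,w,h=DIM[k];q=np.array([(a*l/2,b*w/2,c*h) for a in(-1,1) for b in(-1,1) for c in(0,1)])
        c,s=np.cos(v[2]),np.sin(v[2]); q[:,:2]=q[:,:2]@np.array([[c,s],[-s,c]])
    else:
        R,_,h=CYL[k]; a=np.linspace(0,2*np.pi,40,endpoint=False)
        q=np.concatenate([np.c_[R*np.cos(a),R*np.sin(a),0*a+z] for z in(0,h)])
    return q+[v[0],v[1],z0]
def best(p,k,guess,z=.02):
    L=eyes.regions_of(p,k)
    L=[d for d in L if np.linalg.norm(onz(p,d["xy"],z)[:2]-guess)<.06]
    return L[0]["region"] if L else None
def fit(k,masks,g,z0=0.):
    def cost(v):
        t=0
        for p,m in masks:
            im=np.zeros((420*2,560*2),np.uint8)
            q=np.array([proj(p,x) for x in pts(k,v,z0)])
            hull=cv2.convexHull(q.astype(np.float32))[:,0]
            im=np.zeros((420,560),np.uint8)
            cv2.fillConvexPoly(im,np.round((hull)*256).astype(np.int32),255,cv2.LINE_AA,8)
            t+=np.abs(im/255.-m).sum()/m.sum()
        return t
    res=[]
    for yaw in (np.arange(0,np.pi,np.pi/8) if k in DIM else [0]):
        v0=np.array([*g,yaw]); S=np.vstack([v0,v0+[.01,0,0],v0+[0,.01,0],v0+[0,0,.25]])
        res.append(minimize(cost,v0,method="Nelder-Mead",options=dict(initial_simplex=S,xatol=1e-4,fatol=1e-4)))
    b=min(res,key=lambda x:x.fun); return b.x,b.fun
E
python3 - <<'E'
from fit import *
T=eyes.camera("top");S=eyes.camera("side")
G=dict(grey_mat_top=(.513,-.408),blue_mat_top=(.574,.256),tvbox_mid=(.374,.298),remote_mid=(.443,.115),dominoes_mid=(.602,-.273),jar_mid=(.357,-.292),bowl_mid=(.655,.09),candle_mid=(.504,.41))
for k,g in G.items():
    M=[(p,best(p,k,g)) for p in(T,S)]; ok=[m for m in M if m[1] is not None]
    if not ok: print(k,"none"); continue
    o=[]
    for mm in [ok]+([[m] for m in ok] if len(ok)>1 else []):
        x,f=fit(k,mm,g); o.append((x[:2].round(4).tolist(),round(np.degrees(x[2])%180,1),round(f,3)))
    print(k,len(ok),*o)
for n,p in(("top",T),("side",S)):
    for d in eyes.regions_of(p,"elephant_mid")[:1]:
        m=d["region"]; ys,xs=np.nonzero(m); w=np.array([onz(p,(a,b),.035)[:2] for a,b in zip(xs,ys)])
        ev,V=np.linalg.eigh(np.cov(w.T)); print("ele",n,w.mean(0),np.degrees(np.arctan2(V[1,1],V[0,1])),ev**.5,d["p"])
a=cv2.resize(T["image"][215:285,310:365],(400,509),interpolation=cv2.INTER_CUBIC)
b=cv2.resize(S["image"][310:370,285:345],(400,509),interpolation=cv2.INTER_CUBIC)
c=cv2.resize(S["image"][250:300,255:300],(400,509),interpolation=cv2.INTER_CUBIC)
cv2.imwrite("pics/c1.png",cv2.cvtColor(cv2.resize(np.hstack([a,c]),(800,509)),cv2.COLOR_RGB2BGR))
a=cv2.resize(T["image"][250:290,385:425],(400,400),interpolation=cv2.INTER_CUBIC)
cv2.imwrite("pics/c2.png",cv2.cvtColor(np.hstack([a,cv2.resize(b,(400,400))]),cv2.COLOR_RGB2BGR))
E
```

```text
grey_mat_top 2 ([0.5113, -0.4022], np.float64(2.9), np.float64(0.255)) ([0.5132, -0.401], np.float64(1.1), np.float64(0.161)) ([0.51, -0.4022], np.float64(3.6), np.float64(0.088))
blue_mat_top 2 ([0.5778, 0.2667], np.float64(164.6), np.float64(0.21)) ([0.5777, 0.2664], np.float64(165.7), np.float64(0.101)) ([0.578, 0.2672], np.float64(167.7), np.float64(0.109))
tvbox_mid 2 ([0.3707, 0.3001], np.float64(160.6), np.float64(0.302)) ([0.3711, 0.3], np.float64(162.6), np.float64(0.114)) ([0.3716, 0.3026], np.float64(157.8), np.float64(0.18))
remote_mid 2 ([0.4469, 0.1175], np.float64(163.6), np.float64(0.497)) ([0.4465, 0.1177], np.float64(163.5), np.float64(0.183)) ([0.4481, 0.1194], np.float64(165.2), np.float64(0.309))
dominoes_mid 2 ([0.6066, -0.2675], np.float64(30.5), np.float64(0.275)) ([0.6072, -0.2673], np.float64(34.4), np.float64(0.131)) ([0.6068, -0.2678], np.float64(30.2), np.float64(0.141))
jar_mid 2 ([0.3565, -0.2917], np.float64(7.3), np.float64(0.222)) ([0.3565, -0.2915], np.float64(4.9), np.float64(0.13)) ([0.3562, -0.2921], np.float64(177.7), np.float64(0.091))
bowl_mid 2 ([0.658, 0.0927], np.float64(179.9), np.float64(0.601)) ([0.6583, 0.0918], np.float64(172.5), np.float64(0.123)) ([0.6727, 0.1112], np.float64(148.1), np.float64(0.441))
candle_mid 2 ([0.5032, 0.412], np.float64(159.4), np.float64(0.307)) ([0.502, 0.41], np.float64(5.5), np.float64(0.201)) ([0.5039, 0.4121], np.float64(0.6), np.float64(0.103))
ele top [ 0.43086694 -0.09515329] 176.883397653362 [0.00986163 0.01899878] 0.61
ele side [ 0.42976092 -0.09491705] -173.51637479337032 [0.01334249 0.01950749] 0.8
```

View pics/c1.png

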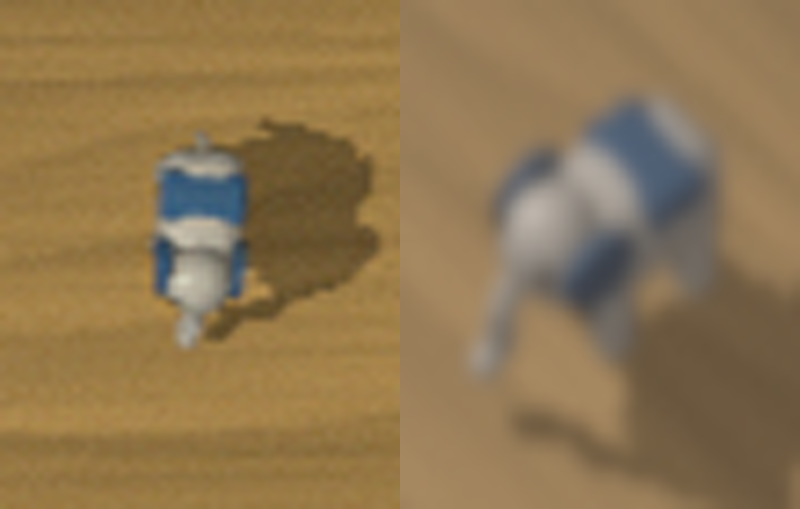

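View pics/c2.png

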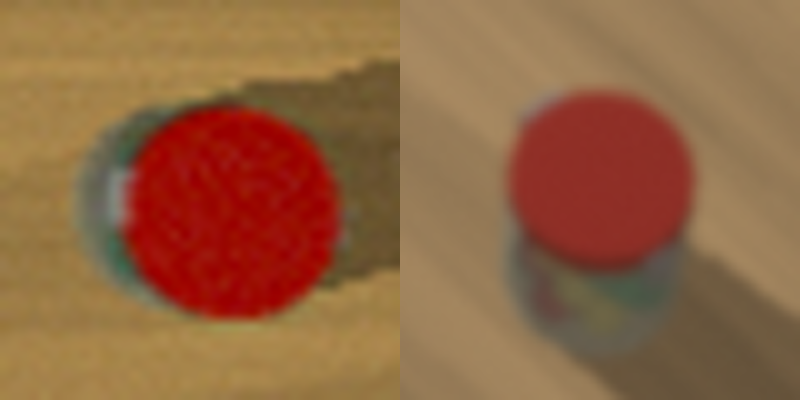

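The jar's hinge and clip lie roughly along world ±y, about 82°, so I'll grip it along x. The elephant's trunk points to about −x. I'll refine the edges with colour masks, because the region fits are a few mm off from the landmarks.

```bash
cat > col.py <<'E'
from fit import *
def cmask(p,k,g,z=.01,rad=.1):
    hsv=cv2.cvtColor(cv2.GaussianBlur(p["image"],(3,3),0),cv2.COLOR_RGB2HSV).astype(int); H,Sa,V=hsv[...,0],hsv[...,1],hsv[...,2]
    m={"grey_mat_top":Sa<70,"blue_mat_top":(H>95)&(H<135)&(Sa>90),"tvbox_mid":(V<75)|((Sa<70)&(V<140)),"remote_mid":((H<13)&(Sa>170))|(V<70),
       "dominoes_mid":(V<95)|(Sa<60),"jar_mid":((H<8)|(H>172))&(Sa>130)}[k]
    c=proj(p,[*g,z]); e=proj(p,[g[0]+rad,g[1],z]); R=np.linalg.norm(c-e)
    yy,xx=np.mgrid[:420,:560]; m=m&(np.hypot(xx-c[0],yy-c[1])<R)
    n,L,st,ce=cv2.connectedComponentsWithStats(m.astype(np.uint8))
    if n<2: return None
    return cv2.morphologyEx((L==1+st[1:,4].argmax()).astype(np.uint8),cv2.MORPH_CLOSE,np.ones((5,5)))>0
CYL["lid"]=(.031,0,.004)
E
cat > m.py <<'E'
import sys
from col import *
T=eyes.camera("top");S=eyes.camera("side")
G=dict(grey_mat_top=(.512,-.405),blue_mat_top=(.575,.260),tvbox_mid=(.372,.3),remote_mid=(.446,.117),dominoes_mid=(.606,-.268),jar_mid=(.357,-.292))
im=[T["image"].copy(),S["image"].copy()]
for k,g in G.items():
    ok=[(p,cmask(p,k,g)) for p in(T,S)]
    for i in(0,1): im[i][ok[i][1]^(cv2.erode(ok[i][1].astype(np.uint8),np.ones((3,3)))>0)]=(0,255,0)
    kk,z0=("lid",.068) if k=="jar_mid" else (k,0)
    o=[]
    for mm in [ok]+[[m] for m in ok]:
        x,f=fit(kk,mm,g,z0); o.append((x[:2].round(4).tolist(),float(round(np.degrees(x[2])%180,1)),float(round(f,3))))
    print(k,*o)
cv2.imwrite("pics/m.png",cv2.cvtColor(np.vstack([im[0][120:300,170:470],im[1][150:390,150:450]]),cv2.COLOR_RGB2BGR))
E
python3 m.py
```

```text
grey_mat_top ([0.5105, -0.404], 5.6, 0.199) ([0.5112, -0.403], 173.9, 0.117) ([0.5108, -0.4037], 7.7, 0.08)Traceback (most recent call last):
  File "m.py", line 8, in <module>
    for i in(0,1): im[i][ok[i][1]^(cv2.erode(ok[i][1].astype(np.uint8),np.ones((3,3)))>0)]=(0,255,0)
                                             ^^^^^^^^^^^^^^^
AttributeError: 'NoneType' object has no attribute 'astype'
```

```bash
sed -i 's/"blue_mat_top":(H>95)&(H<135)&(Sa>90)/"blue_mat_top":p["image"][...,2].astype(int)>p["image"][...,0].astype(int)+5/' col.py; python3 m.py
```

```text
grey_mat_top ([0.5105, -0.4039], 4.6, 0.2) ([0.5112, -0.403], 173.9, 0.118) ([0.5108, -0.4037], 7.7, 0.08)
blue_mat_top ([0.5782, 0.2669], 170.1, 0.373) ([0.5775, 0.2656], 177.9, 0.117) ([0.5821, 0.2688], 166.8, 0.251)
tvbox_mid ([0.371, 0.2977], 157.7, 0.462) ([0.3723, 0.2973], 161.3, 0.166) ([0.3718, 0.2981], 156.3, 0.295)
remote_mid ([0.4528, 0.1173], 172.9, 8.116) ([0.4248, 0.1173], 134.0, 3.133) ([0.4334, 0.1727], 57.8, 4.778)
dominoes_mid ([0.6057, -0.2713], 30.9, 0.935) ([0.6056, -0.2709], 33.2, 0.418) ([0.6052, -0.272], 30.2, 0.511)
jar_mid ([0.3554, -0.2931], 7.2, 0.31) ([0.3577, -0.2919], 15.5, 0.146) ([0.355, -0.2936], 14.1, 0.148)
```

View pics/m.png

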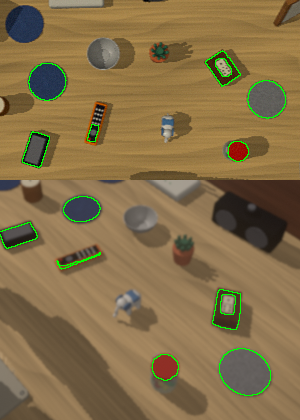

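```bash
cat > plan.py <<'E'
from h import *
import sys
# usage: plan.py x,y,z,yaw ...  (yaw = world angle of tool y, deg); prints 6 numbers for each leg from measured pose
s=r.read_state(); P=np.array(s["ee_pos"]); Rm=Ro.from_quat(s["eef_rot"])
print("t",round(s["time"],2),"P",P.round(4),"w",round(s["width"],4),"F",np.round(s["ft_force"],1),"q7",round(s["joint_positions"][6],2), "yaw",round(np.degrees(np.arctan2(*Rm.as_matrix()[[1,0],1])),1))
for a in sys.argv[1:]:
    x,y,z,w=map(float,a.split(",")); w=np.radians(w)
    ty=np.array([np.cos(w),np.sin(w),0]);tz=np.array([0,0,-1.]);G=Ro.from_matrix(np.c_[np.cross(ty,tz),ty,tz]); Q=np.array([x,y,z])
    sh=Rm.inv().apply(Q-P)/.2; rv=(Rm.inv()*G).as_rotvec()/(np.pi/2)
    n=max(np.linalg.norm(sh)*.2/.0625,np.linalg.norm(rv)*90/10.7)
    print(a,"->",sh.round(3).tolist(),rv.round(3).tolist(),"rows",round(n,1)); P,Rm=Q,G
E
python3 plan.py .26,.45,.2,73 .3715,.2985,.1,70 .3715,.2985,.007,70
```

```text
t 2.3 P [0.1393 0.6093 0.2226] w 0.0871 F [-0.2 -0.5 -0.5] q7 -0.09 yaw 77.1
.26,.45,.2,73 -> [-0.766, -0.642, 0.113] [0.0, -0.0, 0.046] rows 3.2
.3715,.2985,.1,70 -> [-0.755, -0.561, 0.5] [0.0, 0.0, 0.033] rows 3.4
.3715,.2985,.007,70 -> [0.0, 0.0, 0.465] [0.0, 0.0, 0.0] rows 1.5
```

Call:
{"api": "play_rows", "payload": {"motion": [[-0.766, -0.642, 0.113, 0, 0, 0.046, 100], [-0.766, -0.642, 0.113, 0, 0, 0.046, 100], [-0.766, -0.642, 0.113, 0, 0, 0.046, 100], [-0.766, -0.642, 0.113, 0, 0, 0.046, 100]], "squeeze": 15}}

```text
time: 2.8
ee_pos: [0.2631, 0.4466, 0.2]
eef_rot: [0.151, 0.989, -0.0, 0.0]
ft_force: [-0.8, 0.7, 0.8]
width: 0.0871
```

Call:
{"api": "play_rows", "payload": {"motion": [[-0.755, -0.561, 0.5, 0, 0, 0.033, 100], [-0.755, -0.561, 0.5, 0, 0, 0.033, 100], [-0.755, -0.561, 0.5, 0, 0, 0.033, 100], [-0.755, -0.561, 0.5, 0, 0, 0.033, 100], [-0.755, -0.561, 0.5, 0, 0, 0.033, 100]]}}

```text
time: 3.42
ee_pos: [0.3719, 0.2975, 0.0993]
eef_rot: [0.175, 0.985, -0.001, -0.0]
ft_force: [0.7, 1.3, 0.0]
width: 0.0873
```

```bash
python3 plan.py .3715,.2985,.007,70; python3 -c "
from h import *
save(eyes.camera('side'),'s1.png',4,(110,130,270,270))"
```

```text
t 3.42 P [0.3719 0.2975 0.0993] w 0.0873 F [0.7 1.3 0. ] q7 0.47 yaw 69.9
.3715,.2985,.007,70 -> [0.003, 0.005, 0.462] [-0.001, -0.0, -0.001] rows 1.5
```

View pics/s1.png

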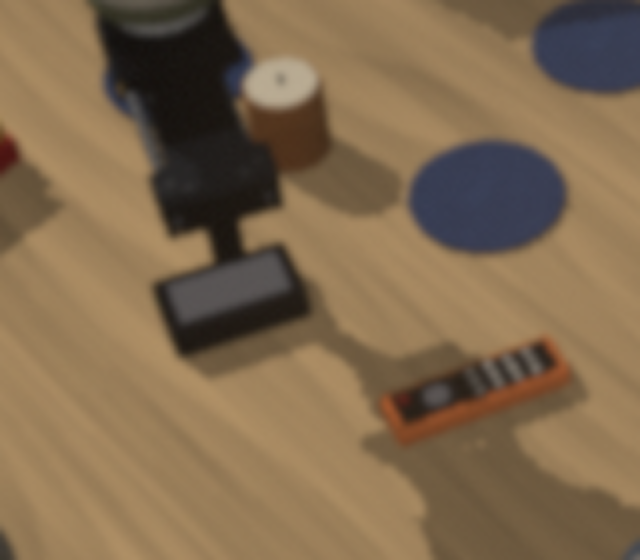

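The gripper is above the TV box and lined up with it. I'll descend and grip.

Call:
{"api": "play_rows", "payload": {"motion": [[0.003, 0.005, 0.2, 0, 0, 0, 100], [0.003, 0.005, 0.4, 0, 0, 0, 100], [0.003, 0.005, 0.46, 0, 0, 0, 100], [0.003, 0.005, 0.46, 0, 0, 0, 100]]}}

```text
time: 3.98
ee_pos: [0.371, 0.3006, 0.0083]
eef_rot: [0.173, 0.985, 0.0, -0.0]
ft_force: [0.8, -0.3, 0.4]
width: 0.0867
```

Call:
{"api": "play_rows", "payload": {"motion": [[0, 0, 0, 0, 0, 0, 20], [0, 0, 0, 0, 0, 0, 20], [0, 0, 0, 0, 0, 0, 20], [0, 0, 0, 0, 0, 0, 20], [0, 0, 0, 0, 0, 0, 20]], "squeeze": 20}}

```text
time: 4.6
ee_pos: [0.3715, 0.2997, 0.0084]
eef_rot: [0.174, 0.985, 0.0, 0.0]
ft_force: [-0.9, -1.3, 6.6]
width: 0.06
```

```bash
python3 plan.py .3715,.2985,.15,70 .45,.10,.18,45 .5,-.09,.18,20 .511,-.28,.18,0 .511,-.404,.1,0 .511,-.404,.013,0
```

```text
t 4.6 P [0.3715 0.2997 0.0084] w 0.06 F [-0.9 -1.3  6.6] q7 0.5 yaw 70.0
.3715,.2985,.15,70 -> [-0.002, -0.005, -0.708] [0.0, 0.0, 0.0] rows 2.3
.45,.10,.18,45 -> [-0.708, -0.798, -0.15] [0.0, 0.0, 0.278] rows 3.4
.5,-.09,.18,20 -> [-0.849, -0.495, 0.0] [0.0, 0.0, 0.278] rows 3.1
.511,-.28,.18,0 -> [-0.912, -0.273, 0.0] [0.0, 0.0, 0.222] rows 3.0
.511,-.404,.1,0 -> [-0.62, 0.0, 0.4] [0.0, 0.0, 0.0] rows 2.4
.511,-.404,.013,0 -> [0.0, 0.0, 0.435] [0.0, 0.0, 0.0] rows 1.4
```

Call:
{"api": "play_rows", "payload": {"motion": [[0, 0, -0.1, 0, 0, 0, 20], [0, 0, -0.4, 0, 0, 0, 20], [0, 0, -0.708, 0, 0, 0, 20], [0, 0, -0.708, 0, 0, 0, 20]]}}

```text
time: 5.1
ee_pos: [0.3733, 0.3015, 0.1539]
eef_rot: [0.174, 0.985, 0.004, 0.002]
ft_force: [-0.3, 0.3, -4.5]
width: 0.0602
```

Call:
{"api": "play_rows", "payload": {"motion": [[-0.177, -0.2, -0.04, 0, 0, 0.07, 20], [-0.354, -0.4, -0.08, 0, 0, 0.14, 20], [-0.53, -0.6, -0.12, 0, 0, 0.21, 20], [-0.708, -0.798, -0.15, 0, 0, 0.278, 20], [-0.708, -0.798, -0.15, 0, 0, 0.278, 20]]}}

```text
time: 5.72
ee_pos: [0.4506, 0.0971, 0.1787]
eef_rot: [0.386, 0.922, -0.001, -0.0]
ft_force: [-0.2, 0.3, -3.1]
width: 0.0595
```

Call:
{"api": "play_rows", "payload": {"motion": [[-0.212, -0.124, 0, 0, 0, 0.07, 20], [-0.424, -0.248, 0, 0, 0, 0.14, 20], [-0.636, -0.371, 0, 0, 0, 0.21, 20], [-0.849, -0.495, 0, 0, 0, 0.278, 20], [-0.849, -0.495, 0, 0, 0, 0.278, 20]]}}

```text
time: 6.35
ee_pos: [0.4994, -0.0921, 0.1783]
eef_rot: [0.576, 0.817, -0.001, -0.0]
ft_force: [0.2, 1.2, -3.7]
width: 0.0595
```

Call:
{"api": "play_rows", "payload": {"motion": [[-0.228, -0.068, 0, 0, 0, 0.056, 20], [-0.456, -0.137, 0, 0, 0, 0.111, 20], [-0.684, -0.205, 0, 0, 0, 0.167, 20], [-0.912, -0.273, 0, 0, 0, 0.222, 20], [-0.912, -0.273, 0, 0, 0, 0.222, 20]]}}

```text
time: 6.98
ee_pos: [0.5096, -0.2815, 0.178]
eef_rot: [0.709, 0.705, -0.001, -0.0]
ft_force: [-0.5, 0.4, -3.1]
width: 0.0601
```

Call:
{"api": "play_rows", "payload": {"motion": [[-0.2, 0, 0.13, 0, 0, 0, 20], [-0.4, 0, 0.27, 0, 0, 0, 20], [-0.62, 0, 0.4, 0, 0, 0, 20], [-0.62, 0, 0.4, 0, 0, 0, 20], [-0.62, 0, 0.4, 0, 0, 0, 20]]}}

```text
time: 7.6
ee_pos: [0.5115, -0.4009, 0.0984]
eef_rot: [0.706, 0.708, 0.0, -0.001]
ft_force: [0.4, -0.0, -3.0]
width: 0.0597
```

```bash
cat > chk.py <<'E'
from col import *
# fit of held/placed box: args name x y z0
import sys
k=sys.argv[1]; g=tuple(map(float,sys.argv[2:4])); z0=float(sys.argv[4])
ps=[eyes.camera(n) for n in("top","side")]
for n,p in zip(("top","side"),ps):
    m=best(p,k,g,z0+.015); 
    if m is None: print(n,"none"); continue
    x,f=fit(k,[(p,m)],g,z0); print(n,x[:2].round(4),round(np.degrees(x[2])%180,1),round(f,3))
for n,p in zip(("top","side"),ps):
    L=[(onz(p,d["xy"],z0+.013)[:2].round(4).tolist(),round(d["p"],2)) for d in eyes.landmark_of(p,k)[:2]]; print(n,"lm",L)
if len(sys.argv)>5:
    out=[]
    for p in ps:
        c=proj(p,[*g,z0]).astype(int); a=p["image"][max(0,c[1]-35):c[1]+35,max(0,c[0]-35):c[0]+35]; out.append(cv2.resize(a,(400,400),interpolation=cv2.INTER_CUBIC))
    cv2.imwrite("pics/"+sys.argv[5],cv2.cvtColor(np.hstack(out),cv2.COLOR_RGB2BGR))
E
python3 plan.py .511,-.404,.013,0; python3 chk.py tvbox_mid .511 -.404 .092 s2.png
```

```text
t 7.6 P [ 0.5115 -0.4009  0.0984] w 0.0597 F [ 0.4 -0.  -3. ] q7 0.89 yaw 0.1
.511,-.404,.013,0 -> [-0.016, -0.002, 0.427] [-0.001, -0.001, 0.001] rows 1.4
top [ 0.5111 -0.3723] 102.7 1.402
side [ 0.5335 -0.4195] 16.2 2.881
top lm [([0.5146, -0.407], 0.94), ([0.4969, 0.4009], 0.46)]
side lm [([0.5128, -0.3977], 0.75)]
```

View pics/s2.png

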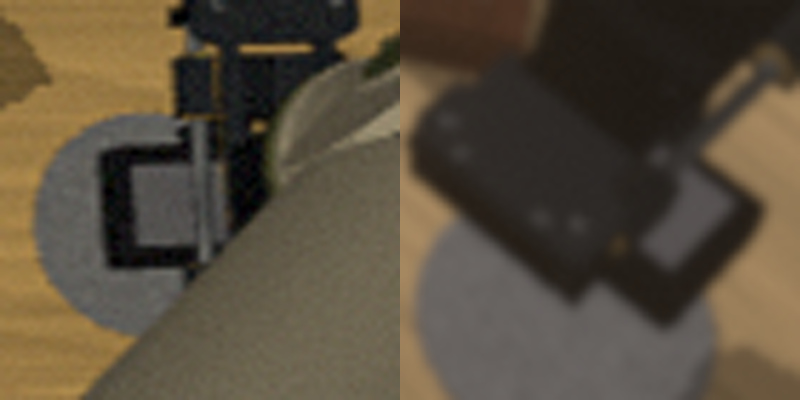

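Call:
{"api": "play_rows", "payload": {"motion": [[-0.01, 0, 0.2, 0, 0, 0, 20], [-0.01, 0, 0.36, 0, 0, 0, 20], [-0.01, 0, 0.41, 0, 0, 0, 20], [-0.01, 0, 0.428, 0, 0, 0, 20], [-0.01, 0, 0.428, 0, 0, 0, 20]]}}

```text
time: 8.52
ee_pos: [0.5114, -0.4053, 0.0151]
eef_rot: [0.707, 0.707, 0.0, 0.001]
ft_force: [-0.6, -1.1, -2.3]
width: 0.0602
```

```bash
python3 plan.py .511,-.4035,.0126,0
```

```text
t 8.53 P [ 0.5114 -0.4053  0.0151] w 0.0602 F [-0.6 -1.1 -2.3] q7 0.94 yaw -0.0
.511,-.4035,.0126,0 -> [0.009, -0.002, 0.012] [0.001, 0.0, -0.0] rows 0.0
```

Call:
{"api": "play_rows", "payload": {"motion": [[0.008, 0, 0.012, 0, 0, 0, 20], [0.008, 0, 0.013, 0, 0, 0, 20], [0.008, 0, 0.013, 0, 0, 0, 20]]}}

```text
time: 8.9
ee_pos: [0.5115, -0.4038, 0.0125]
eef_rot: [0.707, 0.707, 0.0, 0.001]
ft_force: [-1.0, 0.7, 6.2]
width: 0.0596
```

Call:
{"api": "play_rows", "payload": {"motion": [[0, 0, 0, 0, 0, 0, 100], [0, 0, 0, 0, 0, 0, 100], [0, 0, 0, 0, 0, 0, 100], [0, 0, -0.5, 0, 0, 0, 100], [0, 0, -0.8, 0, 0, 0, 100]]}}

```text
time: 9.52
ee_pos: [0.5104, -0.403, 0.1373]
eef_rot: [0.707, 0.707, -0.0, -0.001]
ft_force: [1.1, 0.0, 0.9]
width: 0.0863
```

```bash
python3 plan.py .49,-.22,.2,20 .47,-.04,.2,48 .4467,.118,.12,73.6 .4467,.118,.005,73.6
```

```text
t 9.53 P [ 0.5104 -0.403   0.1373] w 0.0863 F [1.1 0.  0.9] q7 0.87 yaw -0.0
.49,-.22,.2,20 -> [0.915, -0.103, -0.313] [-0.001, -0.001, -0.222] rows 3.1
.47,-.04,.2,48 -> [0.88, 0.214, 0.0] [0.0, 0.0, -0.311] rows 2.9
.4467,.118,.12,73.6 -> [0.615, 0.509, 0.4] [0.0, 0.0, -0.284] rows 2.9
.4467,.118,.005,73.6 -> [0.0, 0.0, 0.575] [0.0, 0.0, 0.0] rows 1.8
```

Call:
{"api": "play_rows", "payload": {"motion": [[0.3, -0.034, -0.05, 0, 0, -0.074, 100], [0.61, -0.069, -0.1, 0, 0, -0.148, 100], [0.915, -0.103, -0.14, 0, 0, -0.222, 100], [0.915, -0.103, -0.14, 0, 0, -0.222, 100]]}}

```text
time: 10.02
ee_pos: [0.4913, -0.2149, 0.1648]
eef_rot: [0.57, 0.822, 0.002, -0.0]
ft_force: [-1.0, 0.2, -0.4]
width: 0.0868
```

Call:
{"api": "play_rows", "payload": {"motion": [[0.29, 0.071, 0, 0, 0, -0.104, 100], [0.59, 0.143, 0, 0, 0, -0.208, 100], [0.88, 0.214, 0, 0, 0, -0.311, 100], [0.88, 0.214, 0, 0, 0, -0.311, 100]]}}

```text
time: 10.52
ee_pos: [0.4702, -0.0364, 0.1642]
eef_rot: [0.355, 0.935, 0.001, -0.0]
ft_force: [1.2, -0.8, 0.3]
width: 0.087
```

Call:
{"api": "play_rows", "payload": {"motion": [[0.205, 0.17, 0.13, 0, 0, -0.095, 100], [0.41, 0.34, 0.27, 0, 0, -0.19, 100], [0.615, 0.509, 0.4, 0, 0, -0.284, 100], [0.615, 0.509, 0.4, 0, 0, -0.284, 100], [0.615, 0.509, 0.4, 0, 0, -0.284, 100]]}}

```text
time: 11.15
ee_pos: [0.4479, 0.116, 0.0844]
eef_rot: [0.145, 0.989, -0.0, 0.0]
ft_force: [0.4, -0.6, 1.0]
width: 0.0867
```

```bash
python3 plan.py .4467,.118,.005,73.6
python3 - <<'E'
from col import *
p=[eyes.camera("top"),eyes.camera("side")]; o=[]
for q,g,z in((p[0],(.511,-.404),.03),(p[1],(.511,-.404),.03),(p[1],(.447,.118),.01)):
    c=proj(q,[*g,z]).round().astype(int); print(c); o.append(cv2.resize(q["image"][c[1]-25:c[1]+25,c[0]-25:c[0]+25],(266,266),interpolation=cv2.INTER_CUBIC))
cv2.imwrite("pics/s3.png",cv2.cvtColor(np.hstack(o),cv2.COLOR_RGB2BGR))
CYL["x"]=CYL["grey_mat_top"]
M=[(q,best(q,"tvbox_mid",(.511,-.404),.02)) for q in p]
for mm in [M]+[[m] for m in M]:
    if all(m[1] is not None for m in mm): x,f=fit("tvbox_mid",mm,(.511,-.404),.004); print(x[:2],np.degrees(x[2]),f)
E
```

```text
t 11.15 P [0.4479 0.116  0.0844] w 0.0867 F [ 0.4 -0.6  1. ] q7 0.97 yaw 73.3
.4467,.118,.005,73.6 -> [0.009, 0.008, 0.397] [-0.0, 0.0, -0.003] rows 1.3
[439 218]
[397 334]
[229 226]
[ 0.51052207 -0.40353398] 96.05373666910027 0.3845193355202246
[ 0.51047914 -0.40399027] 96.03330074598536 0.2376062216617121
[ 0.51268666 -0.40284656] 91.192727999068 0.14341780981167168
```

View pics/s3.png

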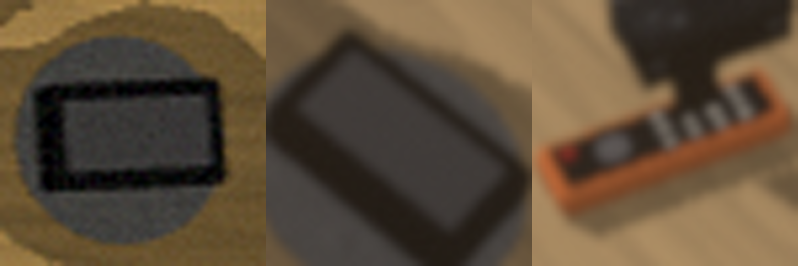

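The box is centred on the grey mat: the fit gives (.511, −.4035), yaw about 91°. The fingers straddle the remote, so I'll descend on it.

Call:
{"api": "play_rows", "payload": {"motion": [[0.005, 0.005, 0.2, 0, 0, 0, 100], [0.005, 0.005, 0.35, 0, 0, 0, 100], [0.005, 0.005, 0.395, 0, 0, 0, 100], [0.005, 0.005, 0.395, 0, 0, 0, 100]]}}

```text
time: 11.85
ee_pos: [0.4468, 0.1185, 0.0057]
eef_rot: [0.144, 0.99, -0.0, 0.0]
ft_force: [0.1, -0.2, 0.3]
width: 0.0871
```

Call:
{"api": "play_rows", "payload": {"motion": [[0, 0, 0, 0, 0, 0, 20], [0, 0, 0, 0, 0, 0, 20], [0, 0, 0, 0, 0, 0, 20], [0, 0, 0, 0, 0, 0, 20], [0, 0, 0, 0, 0, 0, 20]]}}

```text
time: 12.48
ee_pos: [0.4466, 0.119, 0.0054]
eef_rot: [0.143, 0.99, 0.0, 0.0]
ft_force: [-0.3, -1.1, 0.2]
width: 0.0451
```

```bash
python3 plan.py .4467,.118,.15,73.6 .48,-.06,.17,48 .5,-.24,.17,22 .511,-.4035,.1,0 .511,-.4035,.0365,0
```

```text
t 12.47 P [0.4466 0.119  0.0054] w 0.0451 F [-0.3 -1.1  0.2] q7 1.03 yaw 73.5
.4467,.118,.15,73.6 -> [-0.002, -0.004, -0.723] [0.0, 0.0, -0.001] rows 2.3
.48,-.06,.17,48 -> [-0.411, -0.807, -0.1] [0.0, 0.0, 0.284] rows 2.9
.5,-.24,.17,22 -> [-0.677, -0.602, 0.0] [0.0, 0.0, 0.289] rows 2.9
.511,-.4035,.1,0 -> [-0.779, -0.255, 0.35] [0.0, 0.0, 0.244] rows 2.9
.511,-.4035,.0365,0 -> [0.0, 0.0, 0.317] [0.0, 0.0, 0.0] rows 1.0
```

Call:
{"api": "play_rows", "payload": {"motion": [[0, 0, 0, 0, 0, 0, 20], [0, 0, 0, 0, 0, 0, 20], [0, 0, 0, 0, 0, 0, 20]]}}

```text
time: 12.85
ee_pos: [0.4465, 0.1188, 0.0053]
eef_rot: [0.143, 0.99, -0.0, -0.0]
ft_force: [-1.0, -0.8, 1.9]
width: 0.0395
```

Call:
{"api": "play_rows", "payload": {"motion": [[0, 0, -0.1, 0, 0, 0, 20], [0, 0, -0.4, 0, 0, 0, 20], [0, 0, -0.723, 0, 0, 0, 20], [0, 0, -0.723, 0, 0, 0, 20]]}}

```text
time: 13.35
ee_pos: [0.449, 0.12, 0.1542]
eef_rot: [0.143, 0.99, 0.003, 0.003]
ft_force: [0.3, 0.5, -3.3]
width: 0.0399
```

```bash
python3 plan.py
python3 - <<'E'
from col import *
o=[]
for n in("top","side"):
    q=eyes.camera(n); c=proj(q,[.4467,.118,.153]).round().astype(int); o.append(cv2.resize(q["image"][c[1]-40:c[1]+40,c[0]-40:c[0]+40],(400,400),interpolation=cv2.INTER_CUBIC))
cv2.imwrite("pics/s4.png",cv2.cvtColor(np.hstack(o),cv2.COLOR_RGB2BGR))
E
```

```text
t 13.35 P [0.449  0.12   0.1542] w 0.0399 F [ 0.3  0.5 -3.3] q7 0.93 yaw 73.5
```

View pics/s4.png

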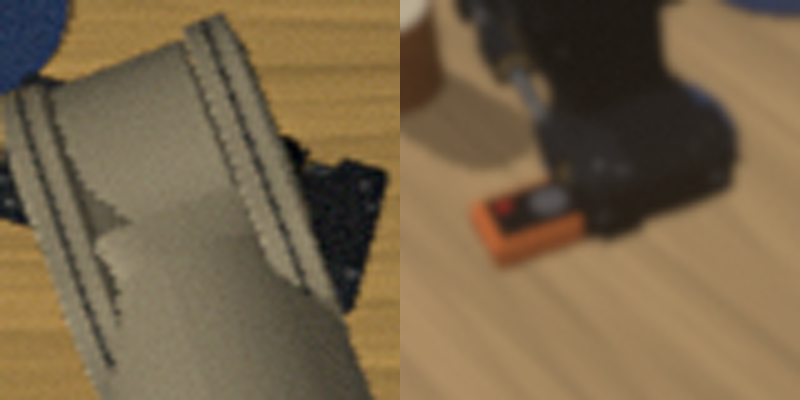

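Call:
{"api": "play_rows", "payload": {"motion": [[-0.137, -0.27, -0.1, 0, 0, 0.095, 20], [-0.274, -0.54, -0.1, 0, 0, 0.19, 20], [-0.411, -0.807, -0.1, 0, 0, 0.284, 20], [-0.411, -0.807, -0.1, 0, 0, 0.284, 20]]}}

```text
time: 13.95
ee_pos: [0.4786, -0.064, 0.1682]
eef_rot: [0.363, 0.932, -0.001, -0.001]
ft_force: [-0.6, 1.0, -1.9]
width: 0.0396
```

Call:
{"api": "play_rows", "payload": {"motion": [[-0.226, -0.2, 0, 0, 0, 0.096, 20], [-0.451, -0.4, 0, 0, 0, 0.193, 20], [-0.677, -0.602, 0, 0, 0, 0.289, 20], [-0.677, -0.602, 0, 0, 0, 0.289, 20]]}}

```text
time: 14.45
ee_pos: [0.4977, -0.2433, 0.168]
eef_rot: [0.563, 0.827, -0.002, -0.001]
ft_force: [0.1, 1.2, -1.1]
width: 0.0397
```

Call:
{"api": "play_rows", "payload": {"motion": [[-0.26, -0.085, 0.1, 0, 0, 0.081, 20], [-0.52, -0.17, 0.2, 0, 0, 0.163, 20], [-0.779, -0.255, 0.35, 0, 0, 0.244, 20], [-0.779, -0.255, 0.35, 0, 0, 0.244, 20], [-0.779, -0.255, 0.35, 0, 0, 0.244, 20]]}}

```text
time: 15.08
ee_pos: [0.5106, -0.401, 0.0984]
eef_rot: [0.706, 0.708, 0.0, -0.001]
ft_force: [-0.0, 0.5, -1.6]
width: 0.0398
```

```bash
python3 plan.py .511,-.4035,.0365,0
python3 - <<'E'
from col import *
o=[]
for n in("top","side"):
    q=eyes.camera(n); c=proj(q,[.511,-.4035,.1]).round().astype(int); print(n,c,[proj(q,[.511+.02*b,-.4035+.065*a,.112]).round(1) for a in(-1,1) for b in(-1,1)]);o.append(cv2.resize(q["image"][c[1]-35:c[1]+35,c[0]-35:c[0]+35],(400,400),interpolation=cv2.INTER_CUBIC))
cv2.imwrite("pics/s5.png",cv2.cvtColor(np.hstack(o),cv2.COLOR_RGB2BGR))
E
```

```text
t 15.07 P [ 0.5106 -0.401   0.0984] w 0.0398 F [-0.   0.5 -1.6] q7 0.93 yaw 0.1
.511,-.4035,.0365,0 -> [-0.013, 0.003, 0.309] [-0.001, -0.001, 0.001] rows 1.0
top [447 216] [array([472.4, 221.9]), array([471.6, 207.7]), array([426. , 222.8]), array([425.3, 208.6])]
side [402 319] [array([423. , 341.9]), array([434.4, 329.9]), array([373.8, 302. ]), array([385.4, 291.4])]
```

View pics/s5.png

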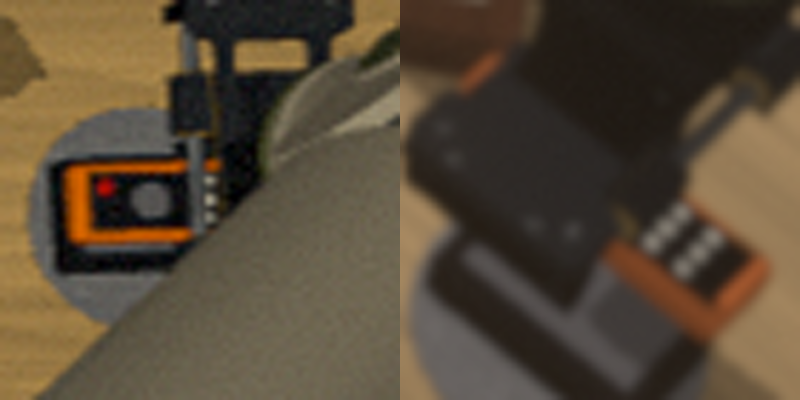

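Call:
{"api": "play_rows", "payload": {"motion": [[-0.008, 0, 0.15, 0, 0, 0, 20], [-0.008, 0, 0.26, 0, 0, 0, 20], [-0.008, 0, 0.295, 0, 0, 0, 20], [-0.008, 0, 0.295, 0, 0, 0, 20], [-0.008, 0, 0.295, 0, 0, 0, 20]]}}

```text
time: 15.8
ee_pos: [0.5109, -0.4047, 0.0419]
eef_rot: [0.707, 0.707, 0.0, 0.001]
ft_force: [0.2, 0.2, -0.9]
width: 0.0399
```

```bash
python3 plan.py .511,-.4055,.0355,0
```

```text
t 15.8 P [ 0.5109 -0.4047  0.0419] w 0.0399 F [ 0.2  0.2 -0.9] q7 0.96 yaw -0.0
.511,-.4055,.0355,0 -> [-0.004, 0.0, 0.032] [0.001, 0.0, -0.0] rows 0.1
```

Call:
{"api": "play_rows", "payload": {"motion": [[-0.004, 0, 0.02, 0, 0, 0, 20], [-0.004, 0, 0.032, 0, 0, 0, 20], [-0.004, 0, 0.032, 0, 0, 0, 20]]}}

```text
time: 16.18
ee_pos: [0.5106, -0.4054, 0.0354]
eef_rot: [0.707, 0.707, 0.0, 0.0]
ft_force: [-2.1, 2.5, 7.3]
width: 0.0398
```

```bash
python3 plan.py
```

```text
t 16.18 P [ 0.5106 -0.4054  0.0354] w 0.0398 F [-2.1  2.5  7.3] q7 0.96 yaw -0.0
```

Call:
{"api": "play_rows", "payload": {"motion": [[0, 0, 0, 0, 0, 0, 75], [0, 0, 0, 0, 0, 0, 75], [0, 0, 0, 0, 0, 0, 75], [0, 0, -0.3, 0, 0, 0, 75], [0, 0, -0.6, 0, 0, 0, 100]]}}

```text
time: 16.8
ee_pos: [0.51, -0.405, 0.1555]
eef_rot: [0.707, 0.707, -0.0, -0.001]
ft_force: [1.1, -1.3, 0.6]
width: 0.0689
```

Call:
{"api": "play_rows", "payload": {"motion": [[0, 0, 0, 0, 0, 0, 100]]}}

```text
time: 16.92
ee_pos: [0.512, -0.4073, 0.1596]
eef_rot: [0.707, 0.707, 0.001, 0.004]
ft_force: [0.8, 0.0, -0.8]
width: 0.0782
```

```bash
python3 plan.py .606,-.2695,.16,-58.5 .606,-.2695,.08,-58.5 .606,-.2695,.009,-58.5
```

```text
t 16.93 P [ 0.512  -0.4073  0.1596] w 0.0782 F [ 0.8  0.  -0.8] q7 0.9 yaw -0.0
.606,-.2695,.16,-58.5 -> [0.689, 0.47, -0.002] [0.005, 0.0, 0.65] rows 5.5
.606,-.2695,.08,-58.5 -> [0.0, 0.0, 0.4] [0.0, 0.0, 0.0] rows 1.3
.606,-.2695,.009,-58.5 -> [0.0, 0.0, 0.355] [0.0, 0.0, 0.0] rows 1.1
```

Call:
{"api": "play_rows", "payload": {"motion": [[0.136, 0.095, 0, 0, 0, 0.118, 100], [0.272, 0.19, 0, 0, 0, 0.236, 100], [0.408, 0.285, 0, 0, 0, 0.354, 100], [0.544, 0.38, 0, 0, 0, 0.472, 100], [0.68, 0.475, 0, 0, 0, 0.59, 100]]}}

```text
time: 17.55
ee_pos: [0.6058, -0.268, 0.1536]
eef_rot: [0.95, 0.314, -0.0, -0.0]
ft_force: [-0.3, -0.1, 0.2]
width: 0.0872
```

Call:
{"api": "play_rows", "payload": {"motion": [[0, 0, 0.15, 0, 0, 0.06, 100], [0, 0, 0.3, 0, 0, 0.06, 100], [0, 0, 0.3, 0, 0, 0.06, 100]]}}

```text
time: 17.92
ee_pos: [0.604, -0.2682, 0.0918]
eef_rot: [0.962, 0.271, -0.002, -0.001]
ft_force: [-0.6, 0.1, 0.6]
width: 0.0871
```

```bash
python3 plan.py .606,-.2695,.009,-58.5
python3 - <<'E'
from col import *
p=[eyes.camera("top"),eyes.camera("side")]; o=[]
for q,g,z in((p[0],(.511,-.404),.03),(p[1],(.511,-.404),.03),(p[1],(.606,-.2695),.03)):
    c=proj(q,[*g,z]).round().astype(int); print(c); o.append(cv2.resize(q["image"][c[1]-30:c[1]+30,c[0]-30:c[0]+30],(266,266),interpolation=cv2.INTER_CUBIC))
cv2.imwrite("pics/s6.png",cv2.cvtColor(np.hstack(o),cv2.COLOR_RGB2BGR))
for q in p:
    m=best(q,"remote_mid",(.511,-.404),.04)
    if m is not None: x,f=fit("remote_mid",[(q,m)],(.511,-.404),.030); print(x[:2],np.degrees(x[2]),f)
E
```

```text
t 17.93 P [ 0.604  -0.2682  0.0918] w 0.0871 F [-0.6  0.1  0.6] q7 -0.24 yaw -58.5
.606,-.2695,.009,-58.5 -> [0.006, 0.012, 0.414] [-0.002, 0.002, -0.0] rows 1.3
[439 218]
[397 334]
[377 275]
[ 0.51023697 -0.40731689] 91.78651987272876 0.15545147995503933
[ 0.5115814  -0.40336933] 87.9410117660277 0.2093068471542031
```

View pics/s6.png

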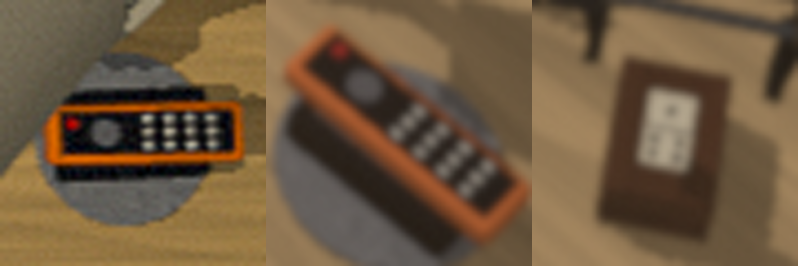

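Run:
```python
from col import *
p=[eyes.camera("top"),eyes.camera("side")]
for q in p:
    im=q["image"].astype(int); m=(im[...,0]-im[...,2]>75)&(im[...,0]>1.6*im[...,1])
    c=proj(q,[.511,-.404,.04]); yy,xx=np.mgrid[:420,:560]; m&=np.hypot(xx-c[0],yy-c[1])<35
    m=cv2.morphologyEx(m.astype(np.uint8),cv2.MORPH_OPEN,np.ones((2,2)))
    h=cv2.convexHull(cv2.findNonZero(m)); f=cv2.fillConvexPoly(np.zeros((420,560),np.uint8),h,1)>0
    x,e=fit("remote_mid",[(q,f)],(.511,-.404),.030); print("remote",x[:2].round(4),np.degrees(x[2]).round(1),round(e,3),"n",m.sum())
```

```text
remote [ 0.5075 -0.408 ] 91.3 0.196 n 221
remote [ 0.5101 -0.4061] 84.3 0.391 n 333
```

Call:
{"api": "play_rows", "payload": {"motion": [[0.002, 0.006, 0.2, 0, 0, 0, 100], [0.002, 0.006, 0.33, 0, 0, 0, 100], [0.002, 0.006, 0.39, 0, 0, 0, 100], [0.002, 0.006, 0.39, 0, 0, 0, 100], [0.002, 0.006, 0.39, 0, 0, 0, 100]]}}

```text
time: 18.85
ee_pos: [0.6071, -0.2705, 0.0179]
eef_rot: [0.962, 0.271, 0.001, 0.001]
ft_force: [0.1, 0.5, 0.7]
width: 0.0872
```

Call:
{"api": "play_rows", "payload": {"motion": [[0, 0, 0.02, 0, 0, 0, 20], [0, 0, 0.02, 0, 0, 0, 20], [0, 0, 0.02, 0, 0, 0, 20], [0, 0, 0.02, 0, 0, 0, 20], [0, 0, 0.02, 0, 0, 0, 20]], "squeeze": 25}}

```text
time: 19.48
ee_pos: [0.6065, -0.27, 0.0126]
eef_rot: [0.962, 0.271, 0.0, -0.0]
ft_force: [-0.9, 0.2, 1.5]
width: 0.0616
```

```bash
python3 plan.py .6,-.27,.2,-58.5 .56,-.10,.2,-40 .54,.09,.2,-20 .578,.2665,.1,0  .578,.2665,.013,0
```

```text
t 19.48 P [ 0.6065 -0.27    0.0126] w 0.0616 F [-0.9  0.2  1.5] q7 -0.2 yaw -58.5
.6,-.27,.2,-58.5 -> [-0.027, -0.017, -0.937] [-0.0, -0.0, -0.0] rows 3.0
.56,-.10,.2,-40 -> [0.274, -0.829, 0.0] [0.0, 0.0, -0.206] rows 2.8
.54,.09,.2,-20 -> [0.663, -0.687, 0.0] [0.0, 0.0, -0.222] rows 3.1
.578,.2665,.1,0 -> [0.894, -0.123, 0.5] [0.0, 0.0, -0.222] rows 3.3
.578,.2665,.013,0 -> [0.0, 0.0, 0.435] [0.0, 0.0, 0.0] rows 1.4
```

Call:
{"api": "play_rows", "payload": {"motion": [[0, 0, -0.1, 0, 0, 0, 20], [-0.01, 0, -0.4, 0, 0, 0, 20], [-0.027, -0.017, -0.7, 0, 0, 0, 20], [-0.027, -0.017, -0.937, 0, 0, 0, 20]]}}

```text
time: 19.98
ee_pos: [0.5996, -0.2706, 0.2037]
eef_rot: [0.963, 0.271, 0.001, 0.001]
ft_force: [0.7, -1.0, -2.8]
width: 0.0615
```

Call:
{"api": "play_rows", "payload": {"motion": [[0.09, -0.276, 0, 0, 0, -0.069, 20], [0.18, -0.55, 0, 0, 0, -0.137, 20], [0.274, -0.829, 0, 0, 0, -0.206, 20], [0.274, -0.829, 0, 0, 0, -0.206, 20]]}}

```text
time: 20.48
ee_pos: [0.5603, -0.0931, 0.2003]
eef_rot: [0.904, 0.428, 0.001, -0.002]
ft_force: [-0.4, 0.1, -3.0]
width: 0.0623
```

Call:
{"api": "play_rows", "payload": {"motion": [[0.22, -0.23, 0, 0, 0, -0.074, 20], [0.44, -0.46, 0, 0, 0, -0.148, 20], [0.663, -0.687, 0, 0, 0, -0.222, 20], [0.663, -0.687, 0, 0, 0, -0.222, 20]]}}

```text
time: 20.98
ee_pos: [0.5395, 0.0948, 0.2004]
eef_rot: [0.817, 0.577, 0.0, -0.001]
ft_force: [0.1, -0.1, -2.6]
width: 0.062
```

Call:
{"api": "play_rows", "payload": {"motion": [[0.22, -0.03, 0.05, 0, 0, -0.055, 20], [0.45, -0.06, 0.2, 0, 0, -0.11, 20], [0.67, -0.09, 0.35, 0, 0, -0.167, 20], [0.894, -0.123, 0.5, 0, 0, -0.222, 20], [0.894, -0.123, 0.5, 0, 0, -0.222, 20]]}}

```text
time: 21.6
ee_pos: [0.5771, 0.2686, 0.0974]
eef_rot: [0.706, 0.708, -0.002, -0.0]
ft_force: [-0.3, -0.7, -2.8]
width: 0.0617
```

```bash
python3 plan.py .578,.2665,.0166,0
python3 - <<'E'
from col import *
o=[]
for n in("top","side"):
    q=eyes.camera(n); c=proj(q,[.578,.2665,.1]).round().astype(int); print(n,c,[proj(q,[.578+.031*b,.2665+.047*a,.122]).round(1) for a in(-1,1) for b in(-1,1)]);o.append(cv2.resize(q["image"][c[1]-35:c[1]+35,c[0]-35:c[0]+35],(400,400),interpolation=cv2.INTER_CUBIC))
cv2.imwrite("pics/s7.png",cv2.cvtColor(np.hstack(o),cv2.COLOR_RGB2BGR))
E
```

```text
t 21.6 P [0.5771 0.2686 0.0974] w 0.0617 F [-0.3 -0.7 -2.8] q7 -0.17 yaw 0.2
.578,.2665,.0166,0 -> [-0.01, 0.006, 0.404] [-0.002, 0.001, 0.002] rows 1.3
top [211 197] [array([226.9, 206.4]), array([226.8, 184.6]), array([193.5, 207. ]), array([193.5, 185.2])]
side [229 153] [array([230.3, 160.6]), array([247.3, 150.3]), array([209.3, 144.3]), array([226.1, 134.7])]
```

View pics/s7.png

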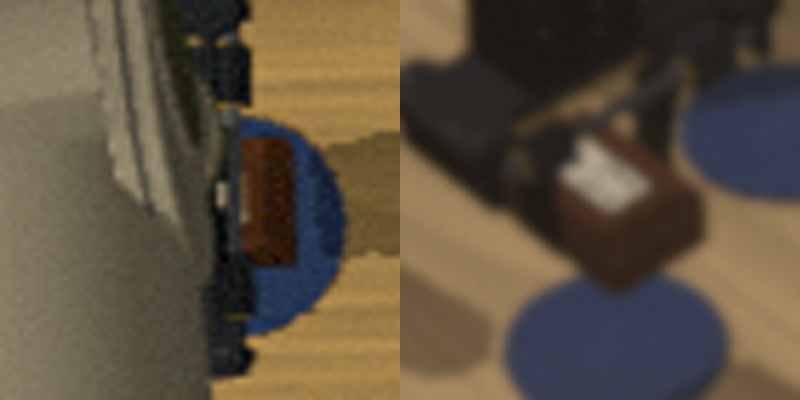

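The right end sits 1–2 px past where I predicted, so the box centre is about 5 mm towards −y of the TCP. I'll allow for that when placing.

Call:
{"api": "play_rows", "payload": {"motion": [[0.02, 0, 0.2, 0, 0, 0, 20], [0.025, 0, 0.33, 0, 0, 0, 20], [0.025, 0, 0.385, 0, 0, 0, 20], [0.025, 0, 0.385, 0, 0, 0, 20], [0.025, 0, 0.385, 0, 0, 0, 20]]}}

```text
time: 22.32
ee_pos: [0.5792, 0.2711, 0.0246]
eef_rot: [0.707, 0.707, 0.001, 0.0]
ft_force: [0.3, 0.2, -2.7]
width: 0.0623
```

```bash
python3 plan.py .578,.2715,.0166,0
```

```text
t 22.32 P [0.5792 0.2711 0.0246] w 0.0623 F [ 0.3  0.2 -2.7] q7 -0.14 yaw -0.1
.578,.2715,.0166,0 -> [0.002, -0.006, 0.04] [0.001, -0.001, -0.001] rows 0.1
```

Call:
{"api": "play_rows", "payload": {"motion": [[0, -0.004, 0.03, 0, 0, 0, 20], [0, -0.004, 0.04, 0, 0, 0, 20], [0, -0.004, 0.04, 0, 0, 0, 20]]}}

```text
time: 22.7
ee_pos: [0.5776, 0.2716, 0.0165]
eef_rot: [0.707, 0.707, 0.001, -0.0]
ft_force: [-6.6, -1.8, 12.5]
width: 0.0619
```

```bash
python3 plan.py
```

```text
t 22.7 P [0.5776 0.2716 0.0165] w 0.0619 F [-6.6 -1.8 12.5] q7 -0.13 yaw -0.0
```

Call:
{"api": "play_rows", "payload": {"motion": [[0, 0, 0, 0, 0, 0, 100], [0, 0, 0, 0, 0, 0, 100], [0, 0, 0, 0, 0, 0, 100], [0, 0, -0.5, 0, 0, 0, 100], [0, 0, -0.9, 0, 0, 0, 100]]}}

```text
time: 23.32
ee_pos: [0.5769, 0.2711, 0.141]
eef_rot: [0.707, 0.707, -0.001, 0.0]
ft_force: [0.3, 1.2, 0.0]
width: 0.0866
```

Call:
{"api": "play_rows", "payload": {"motion": [[-0.3, -0.2, 0, 0, 0, 0, 100], [-0.6, -0.4, 0, 0, 0, 0, 100], [-0.9, -0.6, 0, 0, 0, 0, 100], [-0.9, -0.6, 0, 0, 0, 0, 100]]}}

```text
time: 23.82
ee_pos: [0.4555, 0.0889, 0.1391]
eef_rot: [0.708, 0.706, -0.0, -0.001]
ft_force: [0.7, 0.7, 0.7]
width: 0.0872
```

```bash
cat > dom.py <<'E'
from col import *
p=[eyes.camera("top"),eyes.camera("side")]; o=[]
g=(.578,.2665)
for n,q in zip(("top","side"),p):
    c=proj(q,[*g,.03]).round().astype(int); o.append(cv2.resize(q["image"][c[1]-30:c[1]+30,c[0]-30:c[0]+30],(400,400),interpolation=cv2.INTER_CUBIC))
    m=best(q,"dominoes_mid",g,.03)
    if m is not None: x,f=fit("dominoes_mid",[(q,m)],g,.004); print(n,"net",x[:2].round(4),np.degrees(x[2]).round(1),round(f,3))
    im=cv2.GaussianBlur(q["image"],(3,3),0).astype(int); m=(im[...,0]>im[...,2]+8)&(im.sum(2)<300)
    yy,xx=np.mgrid[:420,:560]; m&=np.hypot(xx-c[0],yy-c[1])<28
    nn,L,st,_=cv2.connectedComponentsWithStats(m.astype(np.uint8)); m=(L==1+st[1:,4].argmax()).astype(np.uint8)
    f=cv2.fillConvexPoly(np.zeros((420,560),np.uint8),cv2.convexHull(cv2.findNonZero(m)),1)>0
    x,e=fit("dominoes_mid",[(q,f)],g,.004); print(n,"col",x[:2].round(4),np.degrees(x[2]).round(1),round(e,3))
cv2.imwrite("pics/s8.png",cv2.cvtColor(np.hstack(o),cv2.COLOR_RGB2BGR))
E
python3 plan.py .43,-.1,.2,0 .37,-.26,.2,-8 .3565,-.2925,.12,-8 .3565,-.2925,.02,-8; python3 dom.py
```

```text
t 23.82 P [0.4555 0.0889 0.1391] w 0.0872 F [0.7 0.7 0.7] q7 -0.25 yaw -0.1
.43,-.1,.2,0 -> [-0.944, -0.125, -0.306] [-0.001, -0.001, -0.002] rows 3.2
.37,-.26,.2,-8 -> [-0.8, -0.3, 0.0] [0.0, 0.0, 0.089] rows 2.7
.3565,-.2925,.12,-8 -> [-0.17, -0.044, 0.4] [0.0, 0.0, 0.0] rows 1.4
.3565,-.2925,.02,-8 -> [0.0, 0.0, 0.5] [0.0, 0.0, 0.0] rows 1.6
top net [0.5758 0.2736] 92.0 0.098
top col [0.5733 0.2627] -1.2 0.464
side net [0.5933 0.2686] 54.2 7.565
side col [0.5521 0.2449] 118.0 0.635
```

View pics/s8.png

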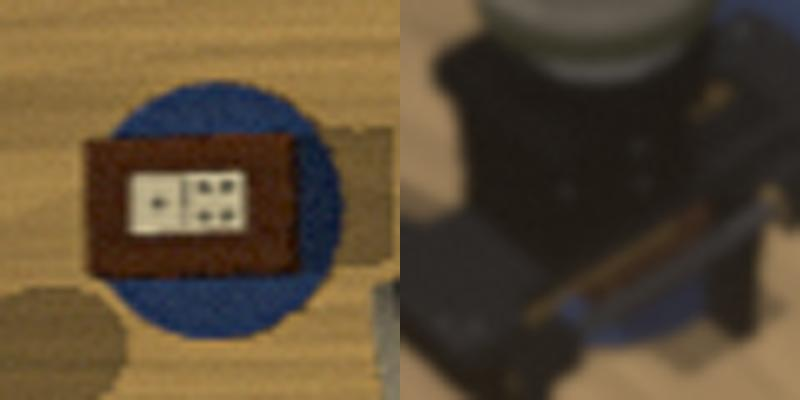

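The domino box sits about 5–7 mm off the mat centre towards +y, so my correction overshot. I'll regrip it and shift it.

```bash
python3 plan.py .5776,.2716,.14,0 .5776,.2716,.018,0
```

```text
t 24.02 P [0.4574 0.0921 0.1403] w 0.0871 F [-0.9  0.2  0.4] q7 -0.25 yaw -0.0
.5776,.2716,.14,0 -> [0.898, 0.601, 0.004] [0.0, -0.001, -0.0] rows 3.5
.5776,.2716,.018,0 -> [0.0, 0.0, 0.61] [0.0, 0.0, 0.0] rows 2.0
```

Call:
{"api": "play_rows", "payload": {"motion": [[0.3, 0.2, 0, 0, 0, 0, 100], [0.6, 0.4, 0, 0, 0, 0, 100], [0.898, 0.6, 0, 0, 0, 0, 100], [0.898, 0.6, 0, 0, 0, 0, 100], [0.898, 0.6, 0, 0, 0, 0, 100]]}}

```text
time: 24.65
ee_pos: [0.5778, 0.2746, 0.1376]
eef_rot: [0.705, 0.709, -0.001, 0.001]
ft_force: [0.2, -0.6, -0.5]
width: 0.0869
```

Call:
{"api": "play_rows", "payload": {"motion": [[0, 0, 0.2, 0, 0, 0, 100], [0, 0, 0.4, 0, 0, 0, 100], [0, 0, 0.55, 0, 0, 0, 100], [0, 0, 0.605, 0, 0, 0, 100], [0, 0, 0.605, 0, 0, 0, 100]]}}

```text
time: 25.28
ee_pos: [0.5772, 0.2708, 0.0187]
eef_rot: [0.707, 0.707, -0.0, 0.0]
ft_force: [0.2, 0.3, 1.5]
width: 0.0868
```

Call:
{"api": "play_rows", "payload": {"motion": [[0, 0, 0, 0, 0, 0, 20], [0, 0, 0, 0, 0, 0, 20], [0, 0, 0, 0, 0, 0, 20], [0, 0, 0, 0, 0, 0, 20], [0, 0, 0, 0, 0, 0, 20]]}}

```text
time: 25.9
ee_pos: [0.5775, 0.2712, 0.0195]
eef_rot: [0.707, 0.707, 0.0, -0.0]
ft_force: [-1.2, -0.7, 6.2]
width: 0.062
```

```bash
python3 plan.py .578,.2715,.026,0 .5785,.2655,.026,0
```

```text
t 25.9 P [0.5775 0.2712 0.0195] w 0.062 F [-1.2 -0.7  6.2] q7 -0.1 yaw -0.0
.578,.2715,.026,0 -> [0.002, 0.002, -0.033] [0.0, -0.0, -0.0] rows 0.1
.5785,.2655,.026,0 -> [-0.03, 0.003, 0.0] [0.0, 0.0, 0.0] rows 0.1
```

Call:
{"api": "play_rows", "payload": {"motion": [[0, 0, -0.04, 0, 0, 0, 20], [-0.01, 0.003, -0.04, 0, 0, 0, 20], [-0.03, 0.005, -0.04, 0, 0, 0, 20], [-0.03, 0.005, -0.015, 0, 0, 0, 20], [-0.03, 0.005, 0.002, 0, 0, 0, 20]]}}

```text
time: 26.52
ee_pos: [0.578, 0.2647, 0.0192]
eef_rot: [0.707, 0.707, -0.0, -0.001]
ft_force: [-14.2, -4.9, 33.8]
width: 0.0619
```

Call:
{"api": "play_rows", "payload": {"motion": [[0, 0, 0, 0, 0, 0, 20], [0, 0, 0, 0, 0, 0, 20]]}}

```text
time: 26.78
ee_pos: [0.5781, 0.2647, 0.0193]
eef_rot: [0.707, 0.707, -0.0, -0.0]
ft_force: [-7.0, -2.8, 13.1]
width: 0.0614
```

Call:
{"api": "play_rows", "payload": {"motion": [[0, 0, 0, 0, 0, 0, 100], [0, 0, 0, 0, 0, 0, 100], [0, 0, 0, 0, 0, 0, 100], [0, 0, -0.5, 0, 0, 0, 100], [0, 0, -0.9, 0, 0, 0, 100]]}}

```text
time: 27.4
ee_pos: [0.5779, 0.2647, 0.1446]
eef_rot: [0.707, 0.707, -0.001, 0.0]
ft_force: [1.1, 0.6, -0.0]
width: 0.0867
```

Call:
{"api": "play_rows", "payload": {"motion": [[-0.31, -0.2, -0.1, 0, 0, 0, 100], [-0.62, -0.4, -0.2, 0, 0, 0, 100], [-0.93, -0.6, -0.3, 0, 0, 0, 100], [-0.93, -0.6, -0.3, 0, 0, 0, 100]]}}

```text
time: 27.9
ee_pos: [0.4622, 0.0865, 0.2017]
eef_rot: [0.708, 0.706, -0.001, -0.001]
ft_force: [-0.9, 0.8, 1.1]
width: 0.0872
```

```bash
python3 plan.py .43,-.1,.2,0 .37,-.26,.2,-8 .3565,-.2925,.12,-8
```

```text
t 27.9 P [0.4622 0.0865 0.2017] w 0.0872 F [-0.9  0.8  1.1] q7 -0.35 yaw -0.1
.43,-.1,.2,0 -> [-0.933, -0.159, 0.009] [-0.002, 0.0, -0.001] rows 3.0
.37,-.26,.2,-8 -> [-0.8, -0.3, 0.0] [0.0, 0.0, 0.089] rows 2.7
.3565,-.2925,.12,-8 -> [-0.17, -0.044, 0.4] [0.0, 0.0, 0.0] rows 1.4
```

Call:
{"api": "play_rows", "payload": {"motion": [[-0.31, -0.05, 0, 0, 0, 0, 100], [-0.62, -0.1, 0, 0, 0, 0, 100], [-0.933, -0.159, 0, 0, 0, 0, 100], [-0.933, -0.159, 0, 0, 0, 0, 100]]}}

```text
time: 28.4
ee_pos: [0.4304, -0.1018, 0.2021]
eef_rot: [0.71, 0.704, 0.001, -0.002]
ft_force: [-0.2, 0.7, -0.2]
width: 0.0869
```

Call:
{"api": "play_rows", "payload": {"motion": [[-0.27, -0.1, 0, 0, 0, 0.03, 100], [-0.53, -0.2, 0, 0, 0, 0.06, 100], [-0.8, -0.3, 0, 0, 0, 0.089, 100], [-0.96, -0.35, 0.1, 0, 0, 0.089, 100], [-0.96, -0.35, 0.3, 0, 0, 0.089, 100]]}}

```text
time: 29.02
ee_pos: [0.3569, -0.2885, 0.1461]
eef_rot: [0.756, 0.655, 0.0, 0.003]
ft_force: [-18.9, -17.6, -9.2]
width: 0.0871
```

```bash
python3 plan.py .3565,-.2925,.10,-8 .3565,-.2925,.022,-8;python3 dom.py;  python3 - <<'E'
from col import *
a=cv2.imread("pics/s8.png")[:,:]; q=eyes.camera("side"); c=proj(q,[.3565,-.2925,.08]).round().astype(int)
b=q["image"][c[1]-35:c[1]+35,c[0]-35:c[0]+35]
cv2.imwrite("pics/s9.png",np.hstack([a,cv2.cvtColor(cv2.resize(b,(400,400),interpolation=cv2.INTER_CUBIC),cv2.COLOR_RGB2BGR)])[:, :1200][:, ::1] if 0 else cv2.resize(np.hstack([a,cv2.cvtColor(cv2.resize(b,(400,400),interpolation=cv2.INTER_CUBIC),cv2.COLOR_RGB2BGR)]),(798,266)))
E
```

```text
t 29.02 P [ 0.3569 -0.2885  0.1461] w 0.0871 F [-18.9 -17.6  -9.2] q7 0.02 yaw -8.2
.3565,-.2925,.10,-8 -> [-0.019, -0.0, 0.231] [0.003, 0.003, -0.003] rows 0.7
.3565,-.2925,.022,-8 -> [0.0, 0.0, 0.39] [0.0, 0.0, 0.0] rows 1.2
top net [0.5763 0.2676] 87.8 0.113
top col [0.5767 0.2629] 178.9 0.458
side net [0.5781 0.2701] 81.4 0.22
side col [0.5773 0.2616] 92.7 0.083
```

View pics/s9.png

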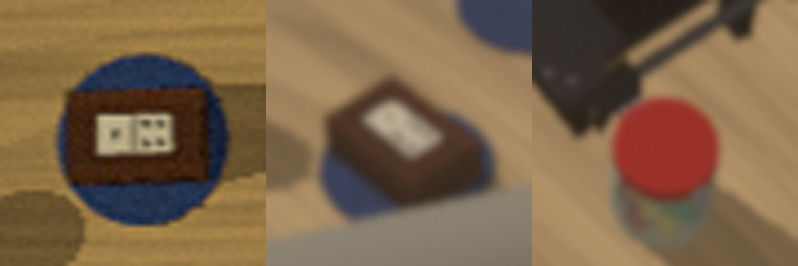

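The domino box is now centred, at about (.577, .266). The force reading jumped on that last move, so I'll re-read the state before descending.

```bash
python3 plan.py .3565,-.2925,.10,-8
python3 - <<'E'
from h import *
s=r.read_state(); print(np.round(s["ft_force"],1),np.round(s["joint_positions"],2),np.round(s["joint_torque"],1),np.round(s["joint_vel"],2))
q=eyes.camera("top"); save(q,"s10.png",2.5,(330,190,560,400)); s=r.read_state(); print(np.round(s["ft_force"],1),s["ee_pos"])
E
```

```text
t 29.27 P [ 0.3569 -0.2864  0.1464] w 0.0868 F [-0.6  0.2 -0.5] q7 0.02 yaw -8.1
.3565,-.2925,.10,-8 -> [-0.03, 0.002, 0.232] [0.002, 0.002, -0.001] rows 0.7
[-0.6  0.2 -0.5] [-0.99 -0.5   1.34  2.03  0.51  1.27  0.02] [ -0.4  20.5 -17.1 -32.4  -0.1   0.   -0. ] [ 0.    0.    0.   -0.01  0.    0.   -0.  ]
[ 0.6 -0.   0.1] [ 0.35699173 -0.28673315  0.14653958]
```

View pics/s10.png

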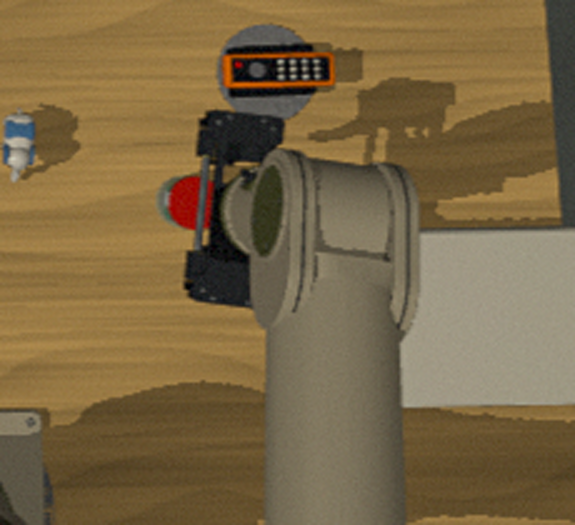

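The arm has wandered to joint limits, with j2 = −0.5 and j3 = 1.34, so the elbow is swung out. I'll back off to a larger radius and see how the joints respond.

Call:
{"api": "play_rows", "payload": {"motion": [[0, 0.2, 0, 0, 0, 0, 100], [0, 0.4, 0, 0, 0, 0, 100], [0, 0.6, 0, 0, 0, 0, 100], [0, 0.75, 0, 0, 0, 0, 100], [0, 0.75, 0, 0, 0, 0, 100]]}}

```text
time: 29.95
ee_pos: [0.4231, -0.2594, 0.1879]
eef_rot: [0.755, 0.656, 0.007, 0.026]
ft_force: [-0.3, 0.1, 0.4]
width: 0.087
```

```bash
python3 plan.py .55,-.3,.15,-8
python3 - <<'E'
from h import *
s=r.read_state(); print(np.round(s["joint_positions"],2))
E
```

```text
t 29.95 P [ 0.4231 -0.2594  0.1879] w 0.087 F [-0.3  0.1  0.4] q7 -0.1 yaw -8.0
.55,-.3,.15,-8 -> [-0.108, 0.647, 0.224] [0.032, 0.015, -0.0] rows 2.2
[-1.15 -0.5   1.34  1.93  0.52  1.31 -0.1 ]
```

```bash
cat > kin.py <<'E'
from h import *
import itertools
from scipy.optimize import least_squares
def fk(q,L,s):
    d1,a1,d3,a3,d5,a5,d7,c=L
    Rr=Ro.from_euler("z",s[0]*q[0]); p=Rr.apply([a1,0,d1])
    Rr=Rr*Ro.from_euler("y",s[1]*q[1]); p=p+Rr.apply([0,0,d3])
    Rr=Rr*Ro.from_euler("z",s[2]*q[2]); p=p+Rr.apply([a3,0,0])
    Rr=Rr*Ro.from_euler("y",s[3]*q[3]); p=p+Rr.apply([-a3,0,d5])
    Rr=Rr*Ro.from_euler("z",s[4]*q[4])*Ro.from_euler("y",s[5]*q[5]); p=p+Rr.apply([a5,0,d7])
    Rr=Rr*Ro.from_euler("z",s[6]*q[6]+c); return p,Rr
E
cat > kfit.py <<'E'
from kin import *
s=r.read_state(); np.set_printoptions(suppress=True)
D=[([-1.369,.332,-.065,1.46,.022,1.35,-.088],[.1393,.6090,.2224],[.112132,.993693,-.0007,0]),
   ([-.99,-.5,1.34,2.03,.51,1.27,.02],[.357,-.2866,.1465],[.756,.655,0,.003]),
   (list(s["joint_positions"]),list(s["ee_pos"]),list(s["eef_rot"]))]
print(np.round(D[2][0],3))
out=[]
for sg in itertools.product((1,-1),repeat=4):
    S=(sg[0],1,sg[1],1,sg[2],1,sg[3])
    def res(L):
        e=[]
        for q,p,o in D:
            P,Q=fk(q,L,S); e+=list((P-p)*5)+list((Ro.from_quat(o).inv()*Q).as_rotvec())
        return np.array(e)
    for c in(0,1.57,3.14,-1.57):
        x=least_squares(res,[.35,0,.4,0,.4,0,.25,c]); out.append((x.cost,S,x.x.round(3)))
for o in sorted(out,key=lambda o:o[0])[:4]: print(o)
E
python3 kfit.py
```

```text
[-1.147 -0.499  1.339  1.933  0.525  1.314 -0.098]
(np.float64(0.02760828256605431), (-1, 1, -1, 1, -1, 1, -1), array([0.424, 0.015, 0.409, 0.084, 0.927, 0.525, 0.448, 1.573]))
(np.float64(0.02760828256605437), (-1, 1, -1, 1, -1, 1, -1), array([0.424, 0.015, 0.409, 0.084, 0.927, 0.525, 0.448, 1.573]))
(np.float64(0.027608282566054694), (-1, 1, -1, 1, -1, 1, -1), array([ 0.424,  0.015,  0.409,  0.084,  0.927,  0.525,  0.448, -4.71 ]))
(np.float64(0.027608282566054777), (-1, 1, -1, 1, -1, 1, -1), array([0.424, 0.015, 0.409, 0.084, 0.927, 0.525, 0.448, 1.573]))
```

```bash
cat >> kfit.py <<'E'
print("offsets")
out=[]; rng=np.random.default_rng(0)
for sg in itertools.product((1,-1),repeat=7):
    def res(x):
        e=[]
        for q,p,o in D:
            q=np.array(q)+np.array([x[8],0,x[9],0,x[10],0,0])
            P,Q=fk(q,x[:8],sg); e+=list((P-p)*5)+list((Ro.from_quat(o).inv()*Q).as_rotvec())
        return np.array(e+list(.001*x[8:]))
    for c in(1.57,-1.57):
      for k in (0,np.pi):
        x=least_squares(res,[.35,0,.4,0,.4,0,.25,c,k,0,0]); out.append((x.cost,sg,x.x.round(3)))
for o in sorted(out,key=lambda o:o[0])[:4]: print(o)
E
python3 kfit.py | sed -n '/offsets/,$p'
```

```text
offsets
(np.float64(0.00026457654342494863), (-1, 1, -1, 1, -1, 1, -1), array([ 0.22 , -0.044,  0.43 , -0.052,  0.449, -0.151,  0.272, -4.79 ,
        0.078,  0.002, -0.   ]))
(np.float64(0.00026457654342496305), (-1, 1, -1, 1, -1, 1, -1), array([ 0.22 , -0.044,  0.43 , -0.052,  0.449, -0.151,  0.272,  1.493,
        0.078,  0.002, -0.   ]))
(np.float64(0.00026950506015372934), (-1, 1, -1, -1, -1, -1, -1), array([ 0.22 , -0.044,  0.43 ,  0.052,  0.449,  0.151,  0.272,  4.634,
        0.078, -3.14 , -0.   ]))
(np.float64(0.00026951073609812493), (-1, 1, -1, 1, -1, -1, -1), array([ 0.22 , -0.044,  0.43 , -0.052,  0.449,  0.151,  0.272,  4.634,
        0.078,  0.002,  3.141]))
```

```bash
cat > sim.py <<'E'
from kin import *
L=[.22,-.044,.43,-.052,.449,-.151,.272,1.493]; S=(-1,1,-1,1,-1,1,-1); OFF=np.array([.078,0,.002,0,0,0,0])
LO=np.array([-2.6,-.5,-1.47,.16,-1.27,.06,-2.6]);HI=np.array([2.6,2.12,1.34,2.42,4.41,2.06,2.6])
F=lambda q: fk(q+OFF,L,S)
def jac(q):
    p,R=F(q); J=np.zeros((6,7))
    for i in range(7):
        d=np.zeros(7); d[i]=1e-5; p2,R2=F(q+d); J[:3,i]=(p2-p)/1e-5; J[3:,i]=(R2*R.inv()).as_rotvec()/1e-5
    return J
def tgt(w):
    x,y,z,a=w; a=np.radians(a); ty=np.array([np.cos(a),np.sin(a),0]);tz=np.array([0,0,-1.])
    return np.array([x,y,z]),Ro.from_matrix(np.c_[np.cross(ty,tz),ty,tz])
def run(q,path,n=12,lam=.02,verbose=True):
    q=np.array(q,float); p,R=F(q)
    for w in path:
        P,Rt=tgt(w); p0,R0=F(q); rv=(Rt*R0.inv()).as_rotvec()
        for k in range(1,n+1):
            pk=p0+(P-p0)*k/n; Rk=Ro.from_rotvec(rv*k/n)*R0
            for it in range(3):
                p,R=F(q); e=np.r_[pk-p,(Rk*R.inv()).as_rotvec()]; J=jac(q); act=np.ones(7,bool)
                for _ in range(4):
                    Ja=J*act; dq=Ja.T@np.linalg.solve(Ja@Ja.T+lam**2*np.eye(6)*.01,e)
                    bad=act&(((q+dq)<LO)|((q+dq)>HI))
                    if not bad.any(): break
                    act&=~bad
                q=np.clip(q+dq*act,LO,HI)
        if verbose: print(w,"q",q.round(2),"err",round(1000*np.linalg.norm(F(q)[0]-P),1))
    return q
if __name__=="__main__":
    q=np.array([-1.369,.332,-.065,1.46,.022,1.35,-.088])
    run(q,[(.139,.609,.222,77),(.26,.45,.2,73),(.3715,.2985,.1,70),(.3715,.2985,.008,70),(.3715,.2985,.15,70),(.45,.1,.18,45),(.5,-.09,.18,20),(.51,-.28,.18,0),(.51,-.404,.013,0),(.51,-.404,.17,0),(.49,-.22,.165,20),(.47,-.04,.165,48),(.447,.118,.005,73.6),(.447,.118,.15,73.6),(.48,-.06,.17,48),(.5,-.24,.17,22),(.51,-.404,.036,0),(.51,-.404,.16,0),(.606,-.27,.16,-58.5),(.606,-.27,.013,-58.5),(.6,-.27,.2,-58.5),(.56,-.1,.2,-40),(.54,.09,.2,-20),(.578,.2665,.017,0),(.578,.267,.14,0),(.457,.092,.14,0),(.578,.267,.017,0),(.578,.267,.14,0),(.46,.087,.2,0),(.43,-.1,.2,0),(.37,-.26,.2,-8),(.357,-.29,.146,-8)])
E
python3 sim.py
```

```text
(0.139, 0.609, 0.222, 77) q [-1.37  0.33 -0.06  1.46  0.02  1.35 -0.09] err 0.0
(0.26, 0.45, 0.2, 73) q [-1.2   0.12  0.07  1.75 -0.01  1.27  0.15] err 0.0
(0.3715, 0.2985, 0.1, 70) q [-1.02  0.16  0.25  1.97 -0.05  1.02  0.47] err 0.0
(0.3715, 0.2985, 0.008, 70) q [-1.01  0.36  0.23  2.04 -0.12  0.76  0.52] err 0.0
(0.3715, 0.2985, 0.15, 70) q [-1.03  0.08  0.25  1.92 -0.02  1.15  0.46] err 0.0
(0.45, 0.1, 0.18, 45) q [-0.82 -0.02  0.48  1.92  0.01  1.23  0.44] err 0.0
(0.5, -0.09, 0.18, 20) q [-0.63  0.11  0.7   1.83 -0.08  1.23  0.45] err 0.0
(0.51, -0.28, 0.18, 0) q [-0.38  0.36  0.86  1.65 -0.28  1.26  0.54] err 0.0
(0.51, -0.404, 0.013, 0) q [-0.05  0.78  0.74  1.57 -0.58  1.03  0.86] err 0.0
(0.51, -0.404, 0.17, 0) q [-0.11  0.56  0.85  1.47 -0.43  1.31  0.78] err 0.0
(0.49, -0.22, 0.165, 20) q [-0.44  0.23  0.79  1.78 -0.18  1.2   0.75] err 0.0
(0.47, -0.04, 0.165, 48) q [-0.64  0.03  0.6   1.92 -0.02  1.19  0.8 ] err 0.0
(0.447, 0.118, 0.005, 73.6) q [-0.78  0.35  0.4   2.08 -0.2   0.75  1.03] err 0.0
(0.447, 0.118, 0.15, 73.6) q [-0.81  0.03  0.44  1.96 -0.02  1.15  0.92] e
[... 717 characters left out ...]
(0.578, 0.2665, 0.017, 0) q [-1.03  0.69  0.57  1.61 -0.43  0.97 -0.31] err 0.0
(0.578, 0.267, 0.14, 0) q [-1.07  0.5   0.65  1.54 -0.32  1.21 -0.37] err 0.0
(0.457, 0.092, 0.14, 0) q [-1.09  0.05  0.75  1.98 -0.04  1.13 -0.32] err 0.0
(0.578, 0.267, 0.017, 0) q [-1.04  0.69  0.58  1.61 -0.44  0.98 -0.3 ] err 0.0
(0.578, 0.267, 0.14, 0) q [-1.08  0.51  0.66  1.54 -0.32  1.21 -0.37] err 0.0
(0.46, 0.087, 0.2, 0) q [-1.11 -0.05  0.76  1.89  0.04  1.29 -0.36] err 0.0
(0.43, -0.1, 0.2, 0) q [-0.95 -0.23  0.93  1.96  0.19  1.32 -0.07] err 0.0
(0.37, -0.26, 0.2, -8) q [-0.79 -0.33  1.11  1.95  0.3   1.35  0.09] err 0.0
(0.357, -0.29, 0.146, -8) q [-0.88 -0.27  1.32  2.03  0.28  1.19  0.19] err 0.0
```

The simulated resolved-rate IK reproduces the joint drift, so I'll use it to plan a recovery loop: swing left at a small radius, then right at a large one.

```bash
cat > rec.py <<'E'
from sim import *
q0=[-1.147,-.499,1.339,1.933,.525,1.314,-.098]
jar=[(.5,-.33,.2,-8),(.38,-.31,.15,-8),(.357,-.292,.1,-8),(.357,-.292,.022,-8)]
for name,path in {
 "A":[(.55,-.3,.2,-8),(.72,-.25,.2,-8),(.7,-.42,.2,-8)],
 "B":[(.43,-.1,.22,0),(.42,.15,.25,0),(.6,.3,.25,0),(.75,.1,.25,0),(.75,-.2,.25,-8),(.65,-.42,.25,-8)],
 "C":[(.6,-.1,.25,0),(.8,0,.2,0),(.75,-.25,.2,-8),(.62,-.45,.2,-8)],
 "D":[(.6,-.1,.25,-40),(.8,0,.2,-90),(.75,-.25,.2,-90),(.62,-.45,.2,-40)],
}.items():
    print(name); run(q0,path+jar)
E
python3 rec.py
```

```text
A
(0.55, -0.3, 0.2, -8) q [-1.23 -0.5   1.34  1.83  0.5   1.41 -0.13] err 115.2
(0.72, -0.25, 0.2, -8) q [-1.35 -0.5   1.34  1.75  0.49  1.47 -0.21] err 242.2
(0.7, -0.42, 0.2, -8) q [-1.29 -0.5   1.34  1.65  0.51  1.56 -0.09] err 283.3
(0.5, -0.33, 0.2, -8) q [-1.19 -0.5   1.34  1.78  0.49  1.49 -0.06] err 91.3
(0.38, -0.31, 0.15, -8) q [-1.   -0.5   1.34  1.97  0.5   1.33  0.04] err 25.0
(0.357, -0.292, 0.1, -8) q [-0.94 -0.5   1.34  2.11  0.52  1.21  0.03] err 31.7
(0.357, -0.292, 0.022, -8) q [-0.57  0.49  1.09  2.1  -0.57  0.89  0.72] err 0.0
B
(0.43, -0.1, 0.22, 0) q [-1.21 -0.45  1.07  1.94  0.4   1.45 -0.23] err 0.0
(0.42, 0.15, 0.25, 0) q [-1.41 -0.23  0.82  1.86  0.17  1.44 -0.62] err 0.0
(0.6, 0.3, 0.25, 0) q [-1.25  0.55  0.93  1.31 -0.44  1.5  -0.35] err 0.0
(0.75, 0.1, 0.25, 0) q [-0.75  0.76  0.92  1.02 -0.58  1.6  -0.  ] err 0.0
(0.75, -0.2, 0.25, -8) q [-0.33  0.82  0.96  0.95 -0.64  1.63  0.26] err 0.0
(0.65, -0.42, 0.25, -8) q [-0.03  0.82  0.99  0.96 -0.66  1.63  0.58] err 0.0
(0.5, -0.33, 0.2, -8) q [-0.48  0.48  1.14  1.59 -0.45  1.36  0.57] err 0.0
(0.38, -0.31
[... 781 characters left out ...]
292, 0.022, -8) q [-0.57  0.49  1.09  2.1  -0.57  0.89  0.72] err 0.0
D
(0.6, -0.1, 0.25, -40) q [-1.64 -0.5   1.34  1.69  0.49  1.56 -1.03] err 79.0
(0.8, 0, 0.2, -90) q [-1.72 -0.49  1.34  1.71  0.49  1.5  -1.99] err 273.4
(0.75, -0.25, 0.2, -90) q [-1.48 -0.49  1.34  1.67  0.5   1.55 -1.73] err 261.1
(0.62, -0.45, 0.2, -40) q [-1.18 -0.49  1.34  1.68  0.5   1.54 -0.56] err 238.9
(0.5, -0.33, 0.2, -8) q [-1.18 -0.49  1.34  1.78  0.49  1.48 -0.05] err 91.5
(0.38, -0.31, 0.15, -8) q [-1.   -0.49  1.34  1.97  0.5   1.32  0.04] err 25.0
(0.357, -0.292, 0.1, -8) q [-0.78  0.15  1.31  2.08 -0.17  1.03  0.48] err 0.0
(0.357, -0.292, 0.022, -8) q [-0.56  0.49  1.09  2.1  -0.56  0.89  0.72] err 0.0
```

```bash
cat > rec.py <<'E'
from sim import *
q0=[-1.147,-.499,1.339,1.933,.525,1.314,-.098]
jar=[(.5,-.33,.2,-8),(.38,-.31,.15,-8),(.357,-.292,.022,-8)]
sw=[(.75,.25,.25,0),(.8,0,.25,0),(.75,-.25,.25,-8),(.65,-.45,.25,-8)]
for name,path in {
 "E":[(.43,-.1,.22,0),(.42,.15,.25,0),(.3,.35,.25,20),(.5,.45,.25,20)]+sw,
 "F":[(.43,-.1,.22,0),(.42,.15,.25,0),(.35,.3,.15,20),(.5,.45,.25,20)]+sw,
 "G":[(.43,-.1,.22,0),(.42,.15,.3,0),(.3,.35,.3,60),(.5,.5,.3,60)]+sw,
}.items():
    print(name); q=run(q0,path,verbose=False); print(q.round(2)); run(q,jar)
    print(" extra loop"); q=run(q,[(.5,-.2,.25,0),(.44,0,.25,0),(.4,.2,.25,0),(.3,.4,.25,20),(.5,.5,.25,20)]+sw,verbose=False); print(q.round(2)); run(q,jar)
E
python3 rec.py
```

```text
E
[ 0.06  0.83  0.91  0.9  -0.62  1.64  0.59]
(0.5, -0.33, 0.2, -8) q [-0.41  0.44  1.04  1.59 -0.39  1.34  0.54] err 0.0
(0.38, -0.31, 0.15, -8) q [-0.57  0.11  1.12  1.94 -0.11  1.16  0.46] err 0.0
(0.357, -0.292, 0.022, -8) q [-0.45  0.43  0.98  2.09 -0.48  0.86  0.67] err 0.0
 extra loop
[ 0.21  0.75  0.58  0.9  -0.38  1.58  0.51]
(0.5, -0.33, 0.2, -8) q [-0.06  0.33  0.62  1.57 -0.2   1.3   0.45] err 0.0
(0.38, -0.31, 0.15, -8) q [-0.07  0.11  0.64  1.9  -0.07  1.15  0.46] err 0.0
(0.357, -0.292, 0.022, -8) q [-0.04  0.33  0.59  2.08 -0.25  0.81  0.56] err 0.0
F
[ 0.05  0.84  0.94  0.89 -0.65  1.65  0.59]
(0.5, -0.33, 0.2, -8) q [-0.44  0.45  1.08  1.59 -0.41  1.35  0.55] err 0.0
(0.38, -0.31, 0.15, -8) q [-0.63  0.11  1.18  1.95 -0.11  1.16  0.46] err 0.0
(0.357, -0.292, 0.022, -8) q [-0.49  0.45  1.02  2.1  -0.51  0.87  0.69] err 0.0
 extra loop
[ 0.19  0.76  0.62  0.9  -0.41  1.59  0.52]
(0.5, -0.33, 0.2, -8) q [-0.1   0.34  0.66  1.57 -0.21  1.3   0.45] err 0.0
(0.38, -0.31, 0.15, -8) q [-0.11  0.11  0.68  1.91 -0.08  1.15  0.46] err 0.0
(0.357, -0.292, 0.022, -8) q [-0.09  0.33  0.63  2.08 -0.27  0.81  0.57] err 0.0
G
[ 0.03  0.86  1.01  0.89 -0.71  1.66  0.61]
(0.5, -0.33, 0.2, -8) q [-0.52  0.51  1.19  1.59 -0.48  1.38  0.59] err 0.0
(0.38, -0.31, 0.15, -8) q [-0.79  0.11  1.34  1.96 -0.11  1.16  0.45] err 0.0
(0.357, -0.292, 0.022, -8) q [-0.56  0.49  1.09  2.1  -0.57  0.89  0.72] err 0.0
 extra loop
[ 0.15  0.78  0.71  0.9  -0.48  1.6   0.54]
(0.5, -0.33, 0.2, -8) q [-0.2   0.36  0.78  1.58 -0.26  1.31  0.47] err 0.0
(0.38, -0.31, 0.15, -8) q [-0.24  0.11  0.81  1.91 -0.09  1.15  0.46] err 0.0
(0.357, -0.292, 0.022, -8) q [-0.2   0.35  0.74  2.09 -0.33  0.82  0.6 ] err 0.0
```

```bash
python3 plan.py .43,-.1,.22,0 .42,.06,.25,0 .38,.2,.25,8 .3,.33,.25,20 .48,.42,.25,20 .62,.34,.26,10 .72,.22,.26,0 .76,.05,.26,0 .75,-.12,.26,0 .71,-.28,.26,-8 .63,-.42,.25,-8 .5,-.33,.2,-8
python3 - <<'E'
from sim import *
q=run([-1.147,-.499,1.339,1.933,.525,1.314,-.098],[(.43,-.1,.22,0),(.42,.06,.25,0),(.38,.2,.25,8),(.3,.33,.25,20),(.48,.42,.25,20),(.62,.34,.26,10),(.72,.22,.26,0),(.76,.05,.26,0),(.75,-.12,.26,0),(.71,-.28,.26,-8),(.63,-.42,.25,-8),(.5,-.33,.2,-8),(.38,-.31,.15,-8),(.357,-.292,.022,-8),(.357,-.292,.15,-8),(.42,-.15,.17,0),(.45,.05,.17,0),(.54,.2,.15,0),(.577,.266,.058,0),(.577,.266,.15,0),(.5,.1,.25,-45),(.46,-.03,.25,-92),(.437,-.1,.017,-92),(.437,-.1,.2,-92),(.5,.1,.22,-60),(.577,.266,.15,-40)],verbose=True)
E
```

```text
t 29.95 P [ 0.4231 -0.2594  0.1879] w 0.087 F [-0.3  0.1  0.4] q7 -0.1 yaw -8.0
.43,-.1,.22,0 -> [0.79, -0.068, -0.183] [0.03, 0.017, -0.089] rows 2.6
.42,.06,.25,0 -> [0.8, -0.05, -0.15] [0.0, 0.0, 0.0] rows 2.6
.38,.2,.25,8 -> [0.7, -0.2, 0.0] [0.0, 0.0, -0.089] rows 2.3
.3,.33,.25,20 -> [0.699, -0.306, 0.0] [0.0, 0.0, -0.133] rows 2.4
.48,.42,.25,20 -> [0.115, 1.0, 0.0] [0.0, 0.0, 0.0] rows 3.2
.62,.34,.26,10 -> [-0.615, 0.521, -0.05] [0.0, 0.0, 0.111] rows 2.6
.72,.22,.26,0 -> [-0.678, 0.388, 0.0] [0.0, 0.0, 0.111] rows 2.5
.76,.05,.26,0 -> [-0.85, 0.2, 0.0] [0.0, 0.0, 0.0] rows 2.8
.75,-.12,.26,0 -> [-0.85, -0.05, 0.0] [0.0, 0.0, 0.0] rows 2.7
.71,-.28,.26,-8 -> [-0.8, -0.2, 0.0] [0.0, 0.0, 0.089] rows 2.6
.63,-.42,.25,-8 -> [-0.749, -0.299, 0.05] [0.0, 0.0, 0.0] rows 2.6
.5,-.33,.2,-8 -> [0.355, -0.706, 0.25] [0.0, 0.0, 0.0] rows 2.7
(0.43, -0.1, 0.22, 0) q [-1.21 -0.45  1.07  1.94  0.4   1.45 -0.23] err 0.0
(0.42, 0.06, 0.25, 0) q [-1.3  -0.36  0.85  1.9   0.27  1.49 -0.51] err 0.0
(0.38, 0.2, 0.25, 8) q [-1.44 -0.26  0.71  1.89  0.17  1.45 -0.62] err 0.0
(0.3, 0.33, 0.25, 20)
[... 1062 characters left out ...]
(0.54, 0.2, 0.15, 0) q [-0.94  0.33  0.53  1.69 -0.18  1.18 -0.36] err 0.0
(0.577, 0.266, 0.058, 0) q [-0.92  0.58  0.46  1.6  -0.29  1.03 -0.38] err 0.0
(0.577, 0.266, 0.15, 0) q [-0.94  0.46  0.5   1.53 -0.23  1.22 -0.41] err 0.0
(0.5, 0.1, 0.25, -45) q [-0.95  0.04  0.64  1.72 -0.02  1.4  -1.1 ] err 0.0
(0.46, -0.03, 0.25, -92) q [-0.8  -0.13  0.68  1.82  0.08  1.42 -1.74] err 0.0
(0.437, -0.1, 0.017, -92) q [-0.7   0.34  0.76  2.12 -0.33  0.8  -1.33] err 0.0
(0.437, -0.1, 0.2, -92) q [-0.75 -0.14  0.78  1.94  0.1   1.3  -1.6 ] err 0.0
(0.5, 0.1, 0.22, -60) q [-0.96  0.07  0.65  1.76 -0.04  1.32 -1.35] err 0.0
(0.577, 0.266, 0.15, -40) q [-0.98  0.46  0.53  1.53 -0.25  1.22 -1.1 ] err 0.0
```

The whole remaining route is feasible in the simulation, so I'll run the recovery loop, starting with its first part.

Call:
{"api": "play_rows", "payload": {"motion": [[0.26, -0.02, -0.06, 0.01, 0.006, -0.03, 100], [0.53, -0.045, -0.12, 0.02, 0.012, -0.06, 100], [0.79, -0.068, -0.183, 0.03, 0.017, -0.089, 100], [0.79, -0.068, -0.183, 0.03, 0.017, -0.089, 100], [0.79, -0.068, -0.183, 0.03, 0.017, -0.089, 100]]}}

```text
time: 30.58
ee_pos: [0.4295, -0.1011, 0.2193]
eef_rot: [0.708, 0.707, -0.0, 0.0]
ft_force: [0.0, 0.3, -0.0]
width: 0.087
```

```bash
python3 plan.py .42,.06,.25,0; python3 -c "
from h import *
print(np.round(r.read_state()['joint_positions'],2))"
```

```text
t 30.57 P [ 0.4295 -0.1011  0.2193] w 0.087 F [ 0.   0.3 -0. ] q7 -0.21 yaw -0.1
.42,.06,.25,0 -> [0.805, -0.049, -0.154] [0.0, 0.0, -0.001] rows 2.6
[-1.21 -0.42  1.11  1.96  0.38  1.39 -0.21]
```

It matches the prediction, so I'll continue the loop.

Call:
{"api": "play_rows", "payload": {"motion": [[0.27, -0.017, -0.05, 0, 0, 0, 100], [0.53, -0.033, -0.1, 0, 0, 0, 100], [0.8, -0.05, -0.15, 0, 0, 0, 100], [0.8, -0.05, -0.15, 0, 0, 0, 100]]}}

```text
time: 31.08
ee_pos: [0.4197, 0.0619, 0.2499]
eef_rot: [0.706, 0.708, 0.0, 0.001]
ft_force: [0.9, -1.0, -0.6]
width: 0.0871
```

Call:
{"api": "play_rows", "payload": {"motion": [[0.23, -0.07, 0, 0, 0, -0.03, 100], [0.47, -0.13, 0, 0, 0, -0.06, 100], [0.7, -0.2, 0, 0, 0, -0.089, 100]]}}

```text
time: 31.45
ee_pos: [0.3804, 0.1994, 0.2496]
eef_rot: [0.657, 0.754, 0.0, 0.0]
ft_force: [0.6, 0.2, 0.5]
width: 0.0872
```

Call:
{"api": "play_rows", "payload": {"motion": [[0.23, -0.1, 0, 0, 0, -0.044, 100], [0.47, -0.2, 0, 0, 0, -0.09, 100], [0.699, -0.306, 0, 0, 0, -0.133, 100]]}}

```text
time: 31.82
ee_pos: [0.3005, 0.3297, 0.2497]
eef_rot: [0.574, 0.819, 0.001, 0.0]
ft_force: [0.8, 0.0, 0.0]
width: 0.0868
```

Call:
{"api": "play_rows", "payload": {"motion": [[0.03, 0.25, 0, 0, 0, 0, 100], [0.06, 0.5, 0, 0, 0, 0, 100], [0.09, 0.75, 0, 0, 0, 0, 100], [0.115, 1.0, 0, 0, 0, 0, 100]]}}

```text
time: 32.33
ee_pos: [0.483, 0.4187, 0.2501]
eef_rot: [0.575, 0.818, 0.0, 0.001]
ft_force: [0.4, -0.0, 1.2]
width: 0.0871
```

Call:
{"api": "play_rows", "payload": {"motion": [[-0.2, 0.17, -0.02, 0, 0, 0.037, 100], [-0.41, 0.35, -0.03, 0, 0, 0.074, 100], [-0.615, 0.521, -0.05, 0, 0, 0.111, 100]]}}

```text
time: 32.7
ee_pos: [0.6226, 0.3362, 0.2602]
eef_rot: [0.645, 0.764, 0.0, 0.001]
ft_force: [0.1, 0.1, -0.6]
width: 0.0873
```

Call:
{"api": "play_rows", "payload": {"motion": [[-0.23, 0.13, 0, 0, 0, 0.037, 100], [-0.45, 0.26, 0, 0, 0, 0.074, 100], [-0.678, 0.388, 0, 0, 0, 0.111, 100], [-0.678, 0.388, 0, 0, 0, 0.111, 100]]}}

```text
time: 33.2
ee_pos: [0.7225, 0.2103, 0.2599]
eef_rot: [0.711, 0.703, -0.001, 0.002]
ft_force: [-0.2, 0.7, -0.4]
width: 0.0874
```

```bash
python3 plan.py .76,.05,.26,0 .75,-.12,.26,0 .71,-.28,.26,-8 .63,-.42,.25,-8 .5,-.33,.2,-8 .38,-.305,.15,-8; python3 -c "
from h import *
print(np.round(r.read_state()['joint_positions'],2))"
```

```text
t 33.2 P [0.7225 0.2103 0.2599] w 0.0874 F [-0.2  0.7 -0.4] q7 -0.11 yaw -0.7
.76,.05,.26,0 -> [-0.799, 0.197, 0.004] [0.001, 0.003, -0.007] rows 2.6
.75,-.12,.26,0 -> [-0.85, -0.05, 0.0] [0.0, 0.0, 0.0] rows 2.7
.71,-.28,.26,-8 -> [-0.8, -0.2, 0.0] [0.0, 0.0, 0.089] rows 2.6
.63,-.42,.25,-8 -> [-0.749, -0.299, 0.05] [0.0, 0.0, 0.0] rows 2.6
.5,-.33,.2,-8 -> [0.355, -0.706, 0.25] [0.0, 0.0, 0.0] rows 2.7
.38,-.305,.15,-8 -> [0.04, -0.612, 0.25] [0.0, 0.0, 0.0] rows 2.1
[-0.75  0.72  0.8   1.01 -0.49  1.58 -0.11]
```

Call:
{"api": "play_rows", "payload": {"motion": [[-0.27, 0.07, 0, 0, 0, 0, 100], [-0.53, 0.13, 0, 0, 0, 0, 100], [-0.8, 0.2, 0, 0, 0, 0, 100]]}}

```text
time: 33.58
ee_pos: [0.7599, 0.0569, 0.2606]
eef_rot: [0.707, 0.707, 0.0, 0.001]
ft_force: [0.8, 1.4, -0.5]
width: 0.0871
```

Call:
{"api": "play_rows", "payload": {"motion": [[-0.28, -0.02, 0, 0, 0, 0, 100], [-0.57, -0.03, 0, 0, 0, 0, 100], [-0.85, -0.05, 0, 0, 0, 0, 100]]}}

```text
time: 33.95
ee_pos: [0.7491, -0.1136, 0.2605]
eef_rot: [0.708, 0.707, -0.0, 0.001]
ft_force: [0.5, -0.6, 0.2]
width: 0.0868
```

Call:
{"api": "play_rows", "payload": {"motion": [[-0.27, -0.07, 0, 0, 0, 0.03, 100], [-0.53, -0.13, 0, 0, 0, 0.06, 100], [-0.8, -0.2, 0, 0, 0, 0.089, 100]]}}

```text
time: 34.33
ee_pos: [0.7086, -0.273, 0.2605]
eef_rot: [0.756, 0.655, -0.0, 0.001]
ft_force: [1.3, -0.7, 0.3]
width: 0.0872
```

Call:
{"api": "play_rows", "payload": {"motion": [[-0.25, -0.1, 0.02, 0, 0, 0, 100], [-0.5, -0.2, 0.03, 0, 0, 0, 100], [-0.749, -0.299, 0.05, 0, 0, 0, 100], [-0.749, -0.299, 0.05, 0, 0, 0, 100]]}}

```text
time: 34.83
ee_pos: [0.6242, -0.4168, 0.2505]
eef_rot: [0.758, 0.652, -0.002, 0.001]
ft_force: [-0.0, -0.1, 0.2]
width: 0.087
```

Call:
{"api": "play_rows", "payload": {"motion": [[0.12, -0.235, 0.08, 0, 0, 0, 100], [0.24, -0.47, 0.16, 0, 0, 0, 100], [0.355, -0.706, 0.25, 0, 0, 0, 100], [0.355, -0.706, 0.25, 0, 0, 0, 100]]}}

```text
time: 35.33
ee_pos: [0.4953, -0.3174, 0.1973]
eef_rot: [0.755, 0.656, 0.001, -0.003]
ft_force: [1.5, 0.5, 0.8]
width: 0.0868
```

```bash
python3 plan.py .40,-.31,.15,-8 .3565,-.2925,.11,-8
python3 - <<'E'
from sim import *
q=r.read_state()['joint_positions']; print(np.round(q,2))
run(q,[(.4,-.31,.15,-8),(.3565,-.2925,.11,-8),(.3565,-.2925,.022,-8)])
E
```

```text
t 35.33 P [ 0.4953 -0.3174  0.1973] w 0.0868 F [1.5 0.5 0.8] q7 0.62 yaw -8.1
.40,-.31,.15,-8 -> [-0.031, -0.476, 0.238] [-0.002, -0.003, -0.001] rows 1.7
.3565,-.2925,.11,-8 -> [0.056, -0.228, 0.2] [0.0, 0.0, 0.0] rows 1.0
[-0.27  0.39  0.97  1.63 -0.33  1.3   0.62]
(0.4, -0.31, 0.15, -8) q [-0.42  0.17  0.97  1.89 -0.16  1.16  0.47] err 0.0
(0.3565, -0.2925, 0.11, -8) q [-0.42  0.1   0.97  2.04 -0.09  1.05  0.45] err 0.0
(0.3565, -0.2925, 0.022, -8) q [-0.35  0.39  0.88  2.09 -0.41  0.84  0.64] err 0.0
```

Call:
{"api": "play_rows", "payload": {"motion": [[-0.016, -0.24, 0.08, 0, 0, 0, 100], [-0.031, -0.476, 0.2, 0, 0, 0, 100], [0.0, -0.6, 0.3, 0, 0, 0, 100], [0.025, -0.704, 0.4, 0, 0, 0, 100], [0.025, -0.704, 0.4, 0, 0, 0, 100]]}}

```text
time: 35.95
ee_pos: [0.3603, -0.2956, 0.1196]
eef_rot: [0.755, 0.656, 0.001, -0.0]
ft_force: [0.8, 0.5, 0.3]
width: 0.0869
```

Call:
{"api": "play_rows", "payload": {"motion": [[0, 0, 0, 0, 0, 0, 100], [0, 0, 0, 0, 0, 0, 100]]}}

```text
time: 36.2
ee_pos: [0.3621, -0.2966, 0.1206]
eef_rot: [0.755, 0.656, 0.0, 0.001]
ft_force: [-0.2, 1.1, -0.4]
width: 0.0869
```

```bash
python3 plan.py .3565,-.2925,.022,-8;  python3 - <<'E'
from col import *
print(np.round(r.read_state()['joint_positions'],2))
for n in("top","side"):
    q=eyes.camera(n)
    m=cmask(q,"jar_mid",(.3565,-.2925),.07,.05)
    x,f=fit("lid",[(q,m)],(.3565,-.2925),.068); print(n,x[:2].round(4),round(f,3),m.sum())
E
```

```text
t 36.2 P [ 0.3621 -0.2966  0.1206] w 0.0869 F [-0.2  1.1 -0.4] q7 0.55 yaw -8.0
.3565,-.2925,.022,-8 -> [0.017, -0.032, 0.493] [0.001, 0.001, -0.0] rows 1.6
[-0.43  0.08  1.08  2.03 -0.08  1.07  0.55]
top [ 0.3574 -0.2898] 0.786 235
side [ 0.355  -0.2936] 0.408 472
```

Call:
{"api": "play_rows", "payload": {"motion": [[0.019, -0.03, 0.05, 0, 0, 0, 100], [0.019, -0.03, 0.2, 0, 0, 0, 100], [0.019, -0.03, 0.35, 0, 0, 0, 100], [0.019, -0.03, 0.48, 0, 0, 0, 100], [0.019, -0.03, 0.48, 0, 0, 0, 100]]}}

```text
time: 36.92
ee_pos: [0.3536, -0.2906, 0.022]
eef_rot: [0.755, 0.656, -0.001, -0.001]
ft_force: [-0.4, 0.5, -0.1]
width: 0.0869
```

```bash
python3 plan.py .3562,-.2925,.022,-8
```

```text
t 36.92 P [ 0.3536 -0.2906  0.022 ] w 0.0869 F [-0.4  0.5 -0.1] q7 0.75 yaw -8.1
.3562,-.2925,.022,-8 -> [-0.008, 0.014, -0.0] [-0.002, -0.0, -0.001] rows 0.1
```

Call:
{"api": "play_rows", "payload": {"motion": [[-0.006, 0.012, 0, 0, 0, 0, 100], [-0.006, 0.012, 0, 0, 0, 0, 100], [-0.006, 0.012, 0, 0, 0, 0, 60], [-0.006, 0.012, 0, 0, 0, 0, 60], [-0.006, 0.012, 0, 0, 0, 0, 60]]}}

```text
time: 37.55
ee_pos: [0.3578, -0.2927, 0.0237]
eef_rot: [0.755, 0.656, 0.0, 0.0]
ft_force: [0.2, 0.4, -0.5]
width: 0.0651
```

Call:
{"api": "play_rows", "payload": {"motion": [[0, 0, 0, 0, 0, 0, 30], [0, 0, 0, 0, 0, 0, 30], [0, 0, 0, 0, 0, 0, 30], [0, 0, 0, 0, 0, 0, 30]]}}

```text
time: 38.05
ee_pos: [0.3577, -0.2926, 0.0236]
eef_rot: [0.755, 0.656, 0.0, 0.0]
ft_force: [-1.8, 1.7, 5.0]
width: 0.0614
```

```bash
python3 plan.py .3565,-.2925,.16,-8 .42,-.13,.19,-4 .46,.04,.19,0 .54,.2,.17,0 .577,.2655,.1,0
python3 - <<'E'
from sim import *
q=r.read_state()['joint_positions']; print(np.round(q,2))
run(q,[(.3565,-.2925,.16,-8),(.42,-.13,.19,-4),(.46,.04,.19,0),(.54,.2,.17,0),(.577,.2655,.1,0),(.577,.2655,.06,0)])
E
```

```text
t 38.05 P [ 0.3577 -0.2926  0.0236] w 0.0614 F [-1.8  1.7  5. ] q7 0.76 yaw -8.0
.3565,-.2925,.16,-8 -> [-0.0, -0.006, -0.682] [0.0, -0.0, -0.0] rows 2.2
.42,-.13,.19,-4 -> [0.849, 0.201, -0.15] [0.0, 0.0, -0.044] rows 2.8
.46,.04,.19,0 -> [0.862, 0.14, 0.0] [0.0, 0.0, -0.044] rows 2.8
.54,.2,.17,0 -> [0.8, 0.4, 0.1] [0.0, 0.0, 0.0] rows 2.9
.577,.2655,.1,0 -> [0.327, 0.185, 0.35] [0.0, 0.0, 0.0] rows 1.6
[-0.29  0.31  0.98  2.12 -0.34  0.87  0.76]
(0.3565, -0.2925, 0.16, -8) q [-0.43 -0.04  0.95  1.98  0.04  1.19  0.37] err 0.0
(0.42, -0.13, 0.19, -4) q [-0.55 -0.13  0.68  1.96  0.08  1.28  0.03] err 0.0
(0.46, 0.04, 0.19, 0) q [-0.7  -0.03  0.48  1.91  0.01  1.26 -0.22] err 0.0
(0.54, 0.2, 0.17, 0) q [-0.8   0.29  0.38  1.66 -0.11  1.22 -0.39] err 0.0
(0.577, 0.2655, 0.1, 0) q [-0.81  0.5   0.33  1.57 -0.18  1.1  -0.43] err 0.0
(0.577, 0.2655, 0.06, 0) q [-0.8   0.56  0.32  1.6  -0.2   1.02 -0.42] err 0.0
```

Call:
{"api": "play_rows", "payload": {"motion": [[0, 0, -0.08, 0, 0, 0, 30], [0, 0, -0.25, 0, 0, 0, 30], [0, 0, -0.47, 0, 0, 0, 30], [0, 0, -0.682, 0, 0, 0, 30], [0, 0, -0.682, 0, 0, 0, 30]]}}

```text
time: 38.67
ee_pos: [0.3592, -0.2932, 0.162]
eef_rot: [0.755, 0.656, 0.003, 0.002]
ft_force: [0.2, 0.0, -4.3]
width: 0.0617
```

Call:
{"api": "play_rows", "payload": {"motion": [[0.12, 0.03, -0.03, 0, 0, -0.006, 30], [0.33, 0.08, -0.08, 0, 0, -0.017, 30], [0.54, 0.13, -0.12, 0, 0, -0.028, 30], [0.73, 0.17, -0.15, 0, 0, -0.038, 30], [0.849, 0.201, -0.15, 0, 0, -0.044, 30]]}}

```text
time: 39.3
ee_pos: [0.4211, -0.1283, 0.1887]
eef_rot: [0.731, 0.682, -0.0, -0.0]
ft_force: [-0.1, 0.1, -3.8]
width: 0.0616
```

Call:
{"api": "play_rows", "payload": {"motion": [[0.17, 0.03, 0, 0, 0, -0.009, 30], [0.35, 0.06, 0, 0, 0, -0.018, 30], [0.52, 0.085, 0, 0, 0, -0.026, 30], [0.69, 0.11, 0, 0, 0, -0.035, 30], [0.862, 0.14, 0, 0, 0, -0.044, 30]]}}

```text
time: 39.92
ee_pos: [0.4613, 0.0406, 0.1887]
eef_rot: [0.708, 0.706, -0.001, -0.0]
ft_force: [0.6, -0.7, -4.3]
width: 0.0616
```

Call:
{"api": "play_rows", "payload": {"motion": [[0.17, 0.085, 0.02, 0, 0, 0, 30], [0.36, 0.18, 0.04, 0, 0, 0, 30], [0.54, 0.27, 0.06, 0, 0, 0, 30], [0.7, 0.35, 0.08, 0, 0, 0, 30], [0.8, 0.4, 0.1, 0, 0, 0, 30]]}}

```text
time: 40.55
ee_pos: [0.542, 0.2019, 0.1681]
eef_rot: [0.707, 0.707, -0.001, 0.0]
ft_force: [0.6, 0.0, -4.1]
width: 0.0614
```

Call:
{"api": "play_rows", "payload": {"motion": [[0.08, 0.05, 0.05, 0, 0, 0, 30], [0.2, 0.11, 0.15, 0, 0, 0, 30], [0.327, 0.185, 0.25, 0, 0, 0, 30], [0.327, 0.185, 0.33, 0, 0, 0, 30], [0.327, 0.185, 0.33, 0, 0, 0, 30]]}}

```text
time: 41.18
ee_pos: [0.5778, 0.264, 0.1015]
eef_rot: [0.708, 0.706, -0.002, 0.0]
ft_force: [0.5, 0.1, -2.3]
width: 0.0617
```

```bash
python3 plan.py .577,.2655,.0616,0
python3 - <<'E'
from col import *
P=r.read_state()["ee_pos"]; print(np.round(r.read_state()['joint_positions'],2))
for n in("top","side"):
    q=eyes.camera(n); z=P[2]+.044
    m=cmask(q,"jar_mid",tuple(P[:2]),z,.05)
    if m is None: print("none"); continue
    x,f=fit("lid",[(q,m)],tuple(P[:2]),z); print(n,x[:2].round(4),round(f,3),m.sum())
E
```

```text
t 41.17 P [0.5778 0.264  0.1015] w 0.0617 F [ 0.5  0.1 -2.3] q7 -0.31 yaw -0.1
.577,.2655,.0616,0 -> [0.008, -0.004, 0.2] [-0.002, 0.002, -0.001] rows 0.6
[-0.9   0.49  0.53  1.6  -0.26  1.14 -0.31]
top [0.5937 0.2444] 24.876 17
side [0.5789 0.2527] 0.861 170
```

Call:
{"api": "play_rows", "payload": {"motion": [[0.005, -0.004, 0.06, 0, 0, 0, 30], [0.005, -0.004, 0.12, 0, 0, 0, 30], [0.005, -0.004, 0.165, 0, 0, 0, 30], [0.005, -0.004, 0.165, 0, 0, 0, 30], [0.005, -0.004, 0.165, 0, 0, 0, 30]]}}

```text
time: 41.9
ee_pos: [0.5783, 0.266, 0.0713]
eef_rot: [0.708, 0.706, 0.0, 0.0]
ft_force: [1.1, 1.0, -3.0]
width: 0.0614
```

```bash
python3 plan.py .577,.2655,.0616,0
```

```text
t 41.9 P [0.5783 0.266  0.0713] w 0.0614 F [ 1.1  1.  -3. ] q7 -0.3 yaw -0.1
.577,.2655,.0616,0 -> [-0.002, -0.007, 0.049] [0.001, -0.0, -0.001] rows 0.2
```

Call:
{"api": "play_rows", "payload": {"motion": [[0, -0.005, 0.02, 0, 0, 0, 30], [0, -0.005, 0.035, 0, 0, 0, 30], [0, -0.005, 0.045, 0, 0, 0, 30], [0, -0.005, 0.048, 0, 0, 0, 30], [0, -0.005, 0.048, 0, 0, 0, 30]]}}

```text
time: 42.52
ee_pos: [0.5771, 0.266, 0.0617]
eef_rot: [0.708, 0.706, 0.0, 0.0]
ft_force: [-2.2, -1.6, 1.6]
width: 0.0619
```

```bash
python3 plan.py
```

```text
t 42.52 P [0.5771 0.266  0.0617] w 0.0619 F [-2.2 -1.6  1.6] q7 -0.3 yaw -0.1
```

Call:
{"api": "play_rows", "payload": {"motion": [[0, 0, 0.002, 0, 0, 0, 30], [0, 0, 0.002, 0, 0, 0, 85], [0, 0, 0.002, 0, 0, 0, 100], [0, 0, 0.002, 0, 0, 0, 100], [0, 0, 0.002, 0, 0, 0, 100]]}}

```text
time: 43.15
ee_pos: [0.5772, 0.266, 0.0611]
eef_rot: [0.708, 0.706, 0.0, 0.0]
ft_force: [0.4, -1.2, 0.2]
width: 0.0858
```

Call:
{"api": "play_rows", "payload": {"motion": [[0, 0, 0, 0, 0, 0, 100], [0, 0, -0.15, 0, 0, 0, 100], [0, 0, -0.4, 0, 0, 0, 100], [0, 0, -0.65, 0, 0, 0, 100], [0, 0, -0.9, 0, 0, 0, 100]]}}

```text
time: 43.78
ee_pos: [0.5768, 0.2659, 0.2428]
eef_rot: [0.708, 0.706, 0.0, 0.0]
ft_force: [0.0, 0.9, 0.2]
width: 0.0871
```

```bash
python3 plan.py .53,.11,.24,-35 .46,-.03,.24,-70 .439,-.1,.12,-92;  python3 - <<'E'
from sim import *
from col import *
q=r.read_state()['joint_positions']; print(np.round(q,2))
run(q,[(.53,.11,.24,-35),(.46,-.03,.24,-70),(.439,-.1,.12,-92),(.439,-.1,.018,-92),(.439,-.1,.2,-92),(.5,.1,.25,-60),(.577,.266,.2,-40),(.577,.266,.13,-40)])
E
```

```text
t 43.77 P [0.5768 0.2659 0.2428] w 0.0871 F [0.  0.9 0.2] q7 -0.36 yaw -0.1
.53,.11,.24,-35 -> [-0.78, -0.232, 0.014] [0.0, -0.0, 0.388] rows 3.3
.46,-.03,.24,-70 -> [-0.774, 0.115, 0.0] [0.0, 0.0, 0.389] rows 3.3
.439,-.1,.12,-92 -> [-0.218, 0.293, 0.6] [0.0, 0.0, 0.244] rows 2.2
[-0.93  0.38  0.57  1.43 -0.2   1.39 -0.36]
(0.53, 0.11, 0.24, -35) q [-0.95  0.14  0.66  1.66 -0.09  1.37 -0.88] err 0.0
(0.46, -0.03, 0.24, -70) q [-0.83 -0.12  0.71  1.84  0.08  1.39 -1.36] err 0.0
(0.439, -0.1, 0.12, -92) q [-0.74  0.03  0.82  2.04 -0.03  1.08 -1.51] err 0.0
(0.439, -0.1, 0.018, -92) q [-0.7   0.34  0.77  2.12 -0.33  0.8  -1.33] err 0.0
(0.439, -0.1, 0.2, -92) q [-0.75 -0.13  0.79  1.93  0.1   1.3  -1.6 ] err 0.0
(0.5, 0.1, 0.25, -60) q [-0.96  0.04  0.65  1.72 -0.02  1.4  -1.36] err 0.0
(0.577, 0.266, 0.2, -40) q [-0.99  0.41  0.55  1.47 -0.22  1.32 -1.11] err 0.0
(0.577, 0.266, 0.13, -40) q [-0.98  0.49  0.53  1.55 -0.26  1.18 -1.09] err 0.0
```

Call:
{"api": "play_rows", "payload": {"motion": [[-0.2, -0.06, 0, 0, 0, 0.1, 100], [-0.4, -0.12, 0, 0, 0, 0.2, 100], [-0.6, -0.18, 0, 0, 0, 0.3, 100], [-0.78, -0.232, 0, 0, 0, 0.388, 100], [-0.78, -0.232, 0, 0, 0, 0.388, 100]]}}

```text
time: 44.4
ee_pos: [0.5301, 0.1069, 0.2416]
eef_rot: [0.889, 0.459, 0.001, -0.0]
ft_force: [0.7, 0.5, 0.1]
width: 0.087
```

```bash
python3 plan.py .46,-.03,.24,-70 .439,-.1,.12,-92
python3 - <<'E'
from col import *
T=eyes.camera("top");S=eyes.camera("side")
print("manual",onz(T,(337.9,243.7),.04)[:2])
for n,p in(("top",T),("side",S)):
    for d in eyes.landmark_of(p,"elephant_mid")[:1]: print(n,"lm",round(d["p"],2),onz(p,d["xy"],.029)[:2].round(4))
    im=p["image"].astype(int); m=(im[...,2]>im[...,0]+25); c=proj(p,[.437,-.1,.03]); yy,xx=np.mgrid[:420,:560]; m&=np.hypot(xx-c[0],yy-c[1])<22
    k,Lb,st,ce=cv2.connectedComponentsWithStats(m.astype(np.uint8))
    for i in range(1,k):
        if st[i,4]>8: print(n,"blue",st[i,4],ce[i].round(1),onz(p,ce[i],.05)[:2].round(4))
# jar lid now
for n,q in(("top",T),("side",S)):
    m=cmask(q,"jar_mid",(.577,.266),.11,.05)
    if m is not None: x,f=fit("lid",[(q,m)],(.577,.266),.106); print("lid",n,x[:2].round(4),round(f,3),m.sum())
E
```

```text
t 44.4 P [0.5301 0.1069 0.2416] w 0.087 F [0.7 0.5 0.1] q7 -0.81 yaw -35.4
.46,-.03,.24,-70 -> [-0.761, 0.11, 0.007] [-0.0, -0.001, 0.385] rows 3.2
.439,-.1,.12,-92 -> [-0.218, 0.293, 0.6] [0.0, 0.0, 0.244] rows 2.2
manual [ 0.43894823 -0.09814416]
top lm 0.82 [ 0.4514 -0.0861]
top blue 69 [337.5 241.7] [ 0.4446 -0.0959]
side lm 0.91 [ 0.4471 -0.0959]
side blue 44 [282.5 265.2] [ 0.4443 -0.0986]
lid top [0.5754 0.2663] 0.085 394
lid side [0.5726 0.2635] 0.177 263
```

The jar stands centred, with the lid at about (.575, .2655). The elephant's saddle is at about (.4445, −.097), so I'll move in over it.

Call:
{"api": "play_rows", "payload": {"motion": [[-0.2, 0.03, 0, 0, 0, 0.1, 100], [-0.4, 0.06, 0, 0, 0, 0.2, 100], [-0.6, 0.09, 0, 0, 0, 0.3, 100], [-0.761, 0.11, 0, 0, 0, 0.385, 100], [-0.761, 0.11, 0, 0, 0, 0.385, 100]]}}

```text
time: 45.22
ee_pos: [0.4607, -0.0284, 0.2414]
eef_rot: [0.985, 0.175, 0.001, -0.0]
ft_force: [-0.2, 1.2, -0.8]
width: 0.0872
```

```bash
python3 plan.py .443,-.0975,.12,-92
```

```text
t 45.23 P [ 0.4607 -0.0284  0.2414] w 0.0872 F [-0.2  1.2 -0.8] q7 -1.33 yaw -69.8
.443,-.0975,.12,-92 -> [-0.203, 0.294, 0.606] [-0.0, -0.001, 0.246] rows 2.3
```

Call:
{"api": "play_rows", "payload": {"motion": [[-0.07, 0.1, 0.15, 0, 0, 0.08, 100], [-0.14, 0.2, 0.35, 0, 0, 0.16, 100], [-0.203, 0.294, 0.55, 0, 0, 0.246, 100], [-0.203, 0.294, 0.6, 0, 0, 0.246, 100], [-0.203, 0.294, 0.6, 0, 0, 0.246, 100]]}}

```text
time: 45.85
ee_pos: [0.4439, -0.0953, 0.1211]
eef_rot: [1.0, -0.014, -0.0, 0.001]
ft_force: [-0.1, 0.7, 0.4]
width: 0.0868
```

Call:
{"api": "play_rows", "payload": {"motion": [[0, 0, 0, 0, 0, 0, 100], [0, 0, 0, 0, 0, 0, 100]]}}

```text
time: 46.1
ee_pos: [0.4443, -0.0957, 0.1219]
eef_rot: [1.0, -0.015, 0.001, -0.0]
ft_force: [0.2, 0.3, 0.6]
width: 0.087
```

```bash
python3 plan.py .443,-.0975,.019,-92; python3 -c "
from h import *
print(np.round(r.read_state()['joint_positions'],2))"
```

```text
t 46.1 P [ 0.4443 -0.0957  0.1219] w 0.087 F [0.2 0.3 0.6] q7 -1.46 yaw -91.7
.443,-.0975,.019,-92 -> [-0.007, 0.009, 0.515] [-0.0, -0.001, 0.003] rows 1.6
[-0.79  0.01  0.93  2.06 -0.01  1.07 -1.46]
```

Call:
{"api": "play_rows", "payload": {"motion": [[-0.006, 0.009, 0.1, 0, 0, 0, 100], [-0.006, 0.009, 0.25, 0, 0, 0, 100], [-0.006, 0.009, 0.4, 0, 0, 0, 100], [-0.006, 0.009, 0.5, 0, 0, 0, 100], [-0.006, 0.009, 0.5, 0, 0, 0, 100]]}}

```text
time: 46.72
ee_pos: [0.4416, -0.098, 0.0205]
eef_rot: [1.0, -0.016, -0.001, 0.0]
ft_force: [0.3, -0.3, 0.6]
width: 0.0869
```

```bash
python3 plan.py .443,-.0975,.019,-92
```

```text
t 46.73 P [ 0.4416 -0.098   0.0205] w 0.0869 F [ 0.3 -0.3  0.6] q7 -1.23 yaw -91.8
.443,-.0975,.019,-92 -> [0.007, -0.003, 0.008] [0.0, 0.001, 0.002] rows 0.0
```

Call:
{"api": "play_rows", "payload": {"motion": [[0.006, -0.002, 0.008, 0, 0, 0, 100], [0.006, -0.002, 0.008, 0, 0, 0, 70], [0.006, -0.002, 0.008, 0, 0, 0, 48], [0.006, -0.002, 0.008, 0, 0, 0, 48], [0.006, -0.002, 0.008, 0, 0, 0, 48]], "squeeze": 10}}

```text
time: 47.35
ee_pos: [0.4434, -0.0978, 0.0195]
eef_rot: [1.0, -0.016, 0.0, -0.0]
ft_force: [-0.5, 0.0, -0.4]
width: 0.0544
```

Call:
{"api": "play_rows", "payload": {"motion": [[0, 0, 0, 0, 0, 0, 48], [0, 0, 0, 0, 0, 0, 48], [0, 0, 0, 0, 0, 0, 44], [0, 0, 0, 0, 0, 0, 40], [0, 0, 0, 0, 0, 0, 36]]}}

```text
time: 47.98
ee_pos: [0.4433, -0.0978, 0.0194]
eef_rot: [1.0, -0.016, 0.0, -0.0]
ft_force: [-0.0, 1.0, 0.2]
width: 0.0344
```

Call:
{"api": "play_rows", "payload": {"motion": [[0, 0, 0, 0, 0, 0, 25], [0, 0, 0, 0, 0, 0, 20], [0, 0, 0, 0, 0, 0, 20], [0, 0, 0, 0, 0, 0, 20]]}}

```text
time: 48.48
ee_pos: [0.4433, -0.0978, 0.0194]
eef_rot: [1.0, -0.016, 0.0, 0.0]
ft_force: [-0.4, 1.1, 1.1]
width: 0.0343
```

```bash
python3 plan.py .443,-.0975,.2,-92 .48,.04,.25,-70 .53,.16,.25,-52 .575,.2655,.21,-40
python3 - <<'E'
from sim import *
q=r.read_state()['joint_positions']; print(np.round(q,2))
run(q,[(.443,-.0975,.2,-92),(.48,.04,.25,-70),(.53,.16,.25,-52),(.575,.2655,.21,-40),(.575,.2655,.13,-40)])
E
```

```text
t 48.48 P [ 0.4433 -0.0978  0.0194] w 0.0343 F [-0.4  1.1  1.1] q7 -1.23 yaw -91.8
.443,-.0975,.2,-92 -> [-0.001, -0.001, -0.903] [0.0, -0.0, 0.002] rows 2.9
.48,.04,.25,-70 -> [0.161, -0.694, -0.25] [0.0, 0.0, -0.244] rows 2.4
.53,.16,.25,-52 -> [0.44, -0.478, 0.0] [0.0, 0.0, -0.2] rows 2.1
.575,.2655,.21,-40 -> [0.502, -0.277, 0.2] [0.0, 0.0, -0.133] rows 1.9
[-0.69  0.27  0.89  2.14 -0.28  0.85 -1.23]
(0.443, -0.0975, 0.2, -92) q [-0.78 -0.12  0.81  1.93  0.09  1.3  -1.6 ] err 0.0
(0.48, 0.04, 0.25, -70) q [-0.94 -0.06  0.69  1.78  0.04  1.41 -1.47] err 0.0
(0.53, 0.16, 0.25, -52) q [-1.01  0.16  0.65  1.61 -0.1   1.4  -1.26] err 0.0
(0.575, 0.2655, 0.21, -40) q [-1.01  0.4   0.58  1.46 -0.22  1.34 -1.11] err 0.0
(0.575, 0.2655, 0.13, -40) q [-1.    0.49  0.56  1.55 -0.27  1.18 -1.09] err 0.0
```

Call:
{"api": "play_rows", "payload": {"motion": [[0, 0, -0.05, 0, 0, 0, 20], [0, 0, -0.2, 0, 0, 0, 20], [0, 0, -0.45, 0, 0, 0, 20], [0, 0, -0.7, 0, 0, 0, 20], [0, 0, -0.903, 0, 0, 0, 20]], "squeeze": 15}}

```text
time: 49.1
ee_pos: [0.4433, -0.0985, 0.2023]
eef_rot: [1.0, -0.017, 0.001, -0.0]
ft_force: [0.2, 0.2, -1.4]
width: 0.0343
```

Call:
{"api": "play_rows", "payload": {"motion": [[0.02, -0.1, -0.05, 0, 0, -0.03, 20], [0.06, -0.25, -0.1, 0, 0, -0.08, 20], [0.1, -0.4, -0.15, 0, 0, -0.14, 20], [0.13, -0.55, -0.2, 0, 0, -0.19, 20], [0.161, -0.694, -0.25, 0, 0, -0.244, 20]]}}

```text
time: 49.72
ee_pos: [0.4797, 0.0426, 0.2496]
eef_rot: [0.984, 0.178, -0.001, 0.001]
ft_force: [0.3, -0.3, -2.2]
width: 0.0342
```

Call:
{"api": "play_rows", "payload": {"motion": [[0.1, -0.11, 0, 0, 0, -0.045, 20], [0.2, -0.22, 0, 0, 0, -0.09, 20], [0.32, -0.35, 0, 0, 0, -0.145, 20], [0.44, -0.478, 0, 0, 0, -0.2, 20]]}}

```text
time: 50.22
ee_pos: [0.5293, 0.1629, 0.2489]
eef_rot: [0.944, 0.33, -0.001, 0.0]
ft_force: [0.7, 0.6, -1.3]
width: 0.0343
```

Call:
{"api": "play_rows", "payload": {"motion": [[0.12, -0.07, 0, 0, 0, -0.03, 20], [0.25, -0.14, 0.05, 0, 0, -0.066, 20], [0.38, -0.21, 0.1, 0, 0, -0.1, 20], [0.502, -0.277, 0.2, 0, 0, -0.133, 20], [0.502, -0.277, 0.2, 0, 0, -0.133, 20]]}}

```text
time: 50.85
ee_pos: [0.5724, 0.2692, 0.2062]
eef_rot: [0.904, 0.426, -0.003, 0.001]
ft_force: [-0.6, -0.5, -1.8]
width: 0.0344
```

```bash
python3 plan.py .575,.2655,.16,-40 .575,.2655,.1294,-40
python3 - <<'E'
from col import *
P=np.array(r.read_state()["ee_pos"]); print(np.round(r.read_state()['joint_positions'],2))
o=[]
for n in("top","side"):
    p=eyes.camera(n); z=P[2]-.0194
    for d in eyes.landmark_of(p,"elephant_mid")[:1]: print(n,"lm",round(d["p"],2),(onz(p,d["xy"],z+.029)-P)[:2].round(4))
    m=cmask(p,"jar_mid",(.575,.266),.11,.05)
    if m is not None: x,f=fit("lid",[(p,m)],(.575,.266),.106); print("lid",n,x[:2].round(4),round(f,3),m.sum())
    c=proj(p,[.575,.2655,.15]).round().astype(int); o.append(cv2.resize(p["image"][c[1]-40:c[1]+40,c[0]-40:c[0]+40],(400,400),interpolation=cv2.INTER_CUBIC))
cv2.imwrite("pics/e.png",cv2.cvtColor(np.hstack(o),cv2.COLOR_RGB2BGR))
E
```

```text
t 50.85 P [0.5724 0.2692 0.2062] w 0.0344 F [-0.6 -0.5 -1.8] q7 -1.0 yaw -39.5
.575,.2655,.16,-40 -> [-0.005, 0.022, 0.231] [-0.001, 0.003, 0.005] rows 0.7
.575,.2655,.1294,-40 -> [0.0, 0.0, 0.153] [0.0, 0.0, 0.0] rows 0.5
[-1.03  0.42  0.7   1.49 -0.27  1.34 -1.  ]
top lm 0.44 [-0.0046 -0.0019]
lid top [0.5797 0.2377] 3.329 96
side lm 0.63 [ 0.0068 -0.0058]
lid side [0.574  0.2624] 0.158 267
```

Call:
{"api": "play_rows", "payload": {"motion": [[-0.004, 0.018, 0.06, 0, 0, 0.004, 20], [-0.004, 0.018, 0.14, 0, 0, 0.004, 20], [-0.004, 0.018, 0.22, 0, 0, 0.004, 20], [-0.004, 0.018, 0.28, 0, 0, 0.004, 20], [-0.004, 0.018, 0.28, 0, 0, 0.004, 20]]}}

```text
time: 51.68
ee_pos: [0.576, 0.2624, 0.1527]
eef_rot: [0.907, 0.421, -0.001, 0.0]
ft_force: [0.0, 0.7, -1.1]
width: 0.0344
```

```bash
python3 plan.py .575,.2655,.1294,-40
python3 - <<'E'
from col import *
P=np.array(r.read_state()["ee_pos"])
for n in("side","top"):
    p=eyes.camera(n)
    for d in eyes.landmark_of(p,"elephant_mid")[:1]: print(n,"lm",round(d["p"],2),(onz(p,d["xy"],P[2]+.0096)-P)[:2].round(4))
    m=cmask(p,"jar_mid",(.575,.266),.11,.05)
    if m is not None: x,f=fit("lid",[(p,m)],(.575,.266),.106); print("lid",n,x[:2].round(4),round(f,3),m.sum())
E
```

```text
t 51.67 P [0.576  0.2624 0.1527] w 0.0344 F [ 0.   0.7 -1.1] q7 -0.98 yaw -40.3
.575,.2655,.1294,-40 -> [0.009, -0.014, 0.117] [-0.0, 0.001, -0.003] rows 0.4
side lm 0.87 [0.0046 0.0018]
lid side [0.5739 0.2623] 0.671 185
top lm 0.66 [0.0013 0.0075]
lid top [0.5972 0.2524] 30.894 13
```

Call:
{"api": "play_rows", "payload": {"motion": [[0.006, -0.008, 0.05, 0, 0, 0, 20], [0.006, -0.008, 0.08, 0, 0, 0, 20], [0.006, -0.008, 0.1, 0, 0, 0, 20], [0.006, -0.008, 0.1, 0, 0, 0, 20], [0.006, -0.008, 0.1, 0, 0, 0, 20]]}}

```text
time: 52.5
ee_pos: [0.5763, 0.2645, 0.1342]
eef_rot: [0.907, 0.421, 0.0, 0.0]
ft_force: [-0.6, -0.1, -1.2]
width: 0.0345
```

```bash
python3 plan.py .5755,.265,.1294,-40
```

```text
t 52.5 P [0.5763 0.2645 0.1342] w 0.0345 F [-0.6 -0.1 -1.2] q7 -0.98 yaw -40.3
.5755,.265,.1294,-40 -> [-0.001, -0.005, 0.024] [0.0, -0.0, -0.003] rows 0.1
```

Call:
{"api": "play_rows", "payload": {"motion": [[0, 0, 0.01, 0, 0, 0, 20], [0, 0, 0.018, 0, 0, 0, 20], [0, 0, 0.023, 0, 0, 0, 20], [0, 0, 0.024, 0, 0, 0, 20], [0, 0, 0.024, 0, 0, 0, 20]]}}

```text
time: 53.12
ee_pos: [0.5762, 0.2646, 0.1295]
eef_rot: [0.907, 0.421, 0.0, 0.0]
ft_force: [-1.4, -0.1, 2.4]
width: 0.0342
```

```bash
python3 plan.py; python3 plan.py
```

```text
t 53.12 P [0.5762 0.2646 0.1295] w 0.0342 F [-1.4 -0.1  2.4] q7 -0.97 yaw -40.3
t 53.12 P [0.5762 0.2646 0.1295] w 0.0342 F [-1.4 -0.1  2.4] q7 -0.97 yaw -40.3
```

There's contact: Fz went from −1.2 to +2.4. I'll release gently.

Call:
{"api": "play_rows", "payload": {"motion": [[0, 0, 0, 0, 0, 0, 44], [0, 0, 0, 0, 0, 0, 48], [0, 0, 0, 0, 0, 0, 60], [0, 0, 0, 0, 0, 0, 75], [0, 0, 0, 0, 0, 0, 85]]}}

```text
time: 53.75
ee_pos: [0.5762, 0.2645, 0.1292]
eef_rot: [0.907, 0.421, 0.0, 0.0]
ft_force: [-0.4, -0.4, 0.2]
width: 0.0638
```

Call:
{"api": "play_rows", "payload": {"motion": [[0, 0, 0, 0, 0, 0, 85], [0, 0, -0.1, 0, 0, 0, 85], [0, 0, -0.25, 0, 0, 0, 85], [0, 0, -0.45, 0, 0, 0, 85], [0, 0, -0.65, 0, 0, 0, 85]]}}

```text
time: 54.38
ee_pos: [0.5762, 0.2643, 0.2621]
eef_rot: [0.907, 0.42, 0.001, 0.0]
ft_force: [0.5, 0.1, 0.0]
width: 0.074
```

```bash
python3 plan.py .55,.1,.27,-40 .5,-.05,.27,-40
```

```text
t 54.38 P [0.5762 0.2643 0.2621] w 0.074 F [0.5 0.1 0. ] q7 -1.02 yaw -40.3
.55,.1,.27,-40 -> [-0.711, 0.431, -0.04] [0.001, -0.001, -0.003] rows 2.7
.5,-.05,.27,-40 -> [-0.735, 0.291, 0.0] [0.0, 0.0, 0.0] rows 2.5
```

Call:
{"api": "play_rows", "payload": {"motion": [[-0.22, 0.13, -0.04, 0, 0, 0, 85], [-0.45, 0.27, -0.04, 0, 0, 0, 85], [-0.711, 0.431, -0.04, 0, 0, 0, 85], [-0.711, 0.431, -0.04, 0, 0, 0, 85]]}}

```text
time: 54.88
ee_pos: [0.5501, 0.0942, 0.2696]
eef_rot: [0.909, 0.417, 0.002, -0.0]
ft_force: [0.2, 0.0, 1.7]
width: 0.0741
```

Call:
{"api": "play_rows", "payload": {"motion": [[-0.25, 0.1, 0, 0, 0, 0, 85], [-0.5, 0.2, 0, 0, 0, 0, 85], [-0.735, 0.291, 0, 0, 0, 0, 85], [-0.735, 0.291, 0, 0, 0, 0, 85]]}}

```text
time: 55.38
ee_pos: [0.4989, -0.0533, 0.2688]
eef_rot: [0.909, 0.418, 0.002, -0.0]
ft_force: [1.0, 1.0, 0.6]
width: 0.074
```

```bash
python3 - <<'E'
from col import *
T=eyes.camera("top");S=eyes.camera("side")
def cr(p,X,h,w=400): c=proj(p,X).round().astype(int); return cv2.resize(p["image"][c[1]-h:c[1]+h,c[0]-h:c[0]+h],(w,w),interpolation=cv2.INTER_CUBIC)
full=lambda p: cv2.resize(p["image"],(267,200))
row1=np.hstack([cr(T,[.577,.266,.08],40),cr(S,[.577,.266,.08],40)])
row2=np.hstack([full(T),full(S),cr(T,[.511,-.404,.03],32,200)[:, :200]]); row2=cv2.copyMakeBorder(row2,0,0,0,800-row2.shape[1],cv2.BORDER_CONSTANT)
cv2.imwrite("pics/final.png",cv2.cvtColor(np.vstack([row1,row2]),cv2.COLOR_RGB2BGR))
for k,z,g in(("elephant_mid",.139,(.576,.265)),("bowl_mid",.021,0),("candle_mid",.033,0),("succulent_mid",.025,0),("remote_mid",.039,0)):
    for n,p in(("top",T),("side",S)):
        print(k,n,[(onz(p,d["xy"],z)[:2].round(3).tolist(),round(d["p"],2)) for d in eyes.landmark_of(p,k)[:1]])
E
python3 plan.py
```

```text
elephant_mid top [([0.579, 0.266], 0.75)]
elephant_mid side [([0.573, 0.262], 0.83)]
bowl_mid top [([0.656, 0.086], 0.88)]
bowl_mid side [([0.649, 0.092], 0.96)]
candle_mid top [([0.506, 0.408], 0.56)]
candle_mid side [([0.493, 0.407], 0.57)]
succulent_mid top [([0.651, -0.083], 0.5)]
succulent_mid side [([0.64, -0.081], 0.69)]
remote_mid top [([0.503, -0.403], 0.97)]
remote_mid side [([0.517, -0.404], 0.72)]
t 55.98 P [ 0.4995 -0.0493  0.2672] w 0.074 F [ 0.6 -1.   0.3] q7 -0.68 yaw -40.2
```

View pics/final.png

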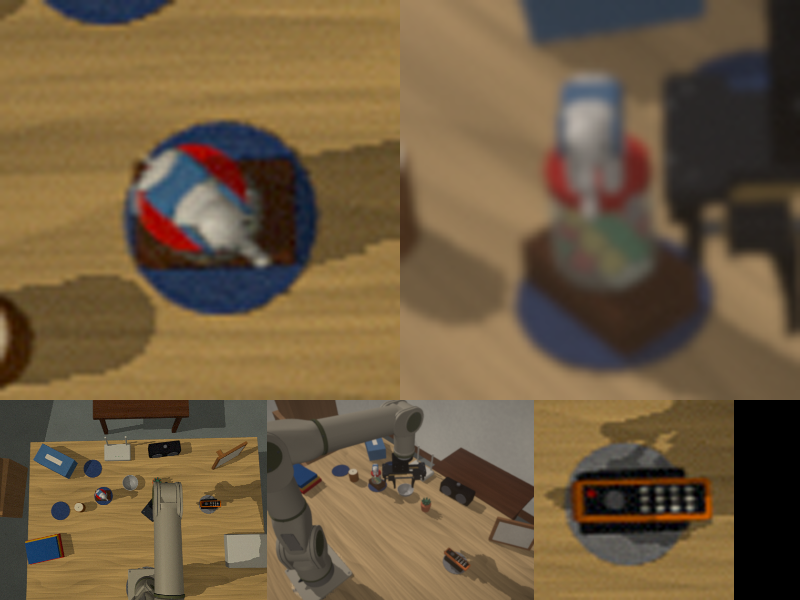

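The picture shows the elephant upright in the middle of the jar's lid at about (200,205) in the top crop. The jar stands on the domino box on the blue mat, and the remote lies centred along the TV box on the grey mat. The bowl, candle and succulent are where they were, so I'm handing in.

```bash
python3 -c "
from bench import job
print(job.close_job())"
```

```text
the job is handed in; nothing more can be done
None
```

Both piles are built in the order you asked, and I handed the job in at about 56 s of the 131 s allowed. On the grey mat the remote lies lengthwise along the TV box. On the nearest blue mat are the domino box, then the jar, then the elephant.

**Last checks:**
- **Elephant:** it stands upright on the lid. Its two landmark readings average (.576, .264), and the lid measured about (.575, .2655) before the elephant went on.
- **Domino box:** it was about 6 mm off centre after the first placing, so I gripped it again and moved it. It then measured about (.577, .266), against a mat centre of (.578, .2665).
- **Remote:** it is within about 3 mm of the TV box's middle. The separate fits disagreed by up to 4 mm, but the last picture shows it centred.
- **Bowl, candle and succulent:** their readings are within about 1 cm of the first ones, which is the scatter of the networks. I saw no sign of contact with them.

**What went wrong:** on the first approach to the jar the arm drifted against two joint range limits (joints 2 and 3). The wrist force jumped to about 27 N, well under the 120 N limit. I backed out with nothing held and used a simulation of the arm to choose a new route. The joints stayed inside their ranges at every later reading.

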